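# Unload the fin curing box

## Robot

A 7-joint arm with a two-finger parallel gripper is mounted at the origin on the work surface. World frame = base frame: x ahead of the robot, y to its left, z up, the work surface at z = 0. Lengths are in m, angles in rad, forces in N, time in s.
With the tool pointing down it reaches from about 0.425 to 0.875 m from the base axis. Payload 4.7 kg.
Tool frame: the origin (TCP) lies on the centre line of the jaws, within the pads' length; the fingertips stand 19 mm ahead of it and the grasp point (between the pads) is the TCP; x points along the fingers, z is the direction in which the jaws open and shut, and the axes are right-handed (so a half turn about x gives the same grasp; the last joint's range is limited). The gripper opens to 87 mm and grips with 3 to 60 N. Pads are 19 mm wide; open, the fingers measure 117 mm over their backs; the gripper's body (75 mm by 190 mm) begins 51 mm behind the grasp point.
Start: joints at [1.21, 0.321, -0.07, 1.45, 0.023, 1.371, -0.057], TCP at [0.238, -0.605, 0.242] pointing down, gripper open.
Joint ranges: [-2.86, 2.86], [-0.3, 2.09], [-1.38, 1.24], [0.06, 2.45], [-1.56, 4.7], [0.09, 2.05], [-2.69, 2.69]. Speed limits (rad/s): [2.57, 2.57, 3.14, 3.14, 3.14, 3.14, 3.14].

## Interface

Orientations are given as a rotation vector (axis times angle).
In Python, from bench import get_state, get_image, camera_info, close_job gives the robot as it stands.
- The arm moves only by the tool jog_arm, never from a script. Its argument "targets" is a list of rows, each a list of 7 numbers: the turn, a rotation vector about the tool's x, y, z in degrees, then the shift along the tool's x, y, z in cm, then the finger opening in cm, from 0 to 8.7. In form: [[wx, wy, wz, tx, ty, tz, jaw], ...]. A call has 1 to 10 rows; each row shifts and turns the commanded pose from where the row before left it, along the tool's axes as they then stand; what a row does not reach is not made up. A row lasts 1/8 s, in which the tool goes at most 62.5 mm and 10.7 degrees, less where a joint would pass 70% of its speed; a pose out of reach is approached as far as the arm can. A call is refused whole if a number of a shift passes 6.25 or a number of a turn 10.7, either way. A call with a gripper value outside its range is refused whole. The fingers move at their own pace and stop on an object; "squeeze" is the grip in N (left out, the last holds). Time passes only in rows, so rows that do not move let the fingers close. It gives the time, the measured TCP pose, the force and the opening at its end, in the units of the state.
- get_state(): the state, without advancing time (a new reading comes with each control period).
- get_image(name): name is "side" or "top"; returns (picture, depth): 480x640x3 uint8, red, green, blue; 480x640 float32, m along the optical axis (not along the pixel's ray), 0 where there is no reading.
- camera_info(name): a dict with "intrinsics" (3x3 intrinsics, pixels), "world_from_camera" (4x4, takes a point from camera to world coordinates). Camera axes: x right, y up, looking along -z (the intrinsics and any distortion apply to the point x, -y, -z); pixel columns grow to the right and rows downward; lengths in m; the calibration is good to about 2 mm. A picture is of the moment at which its call begins. camera_info takes no time and is no camera call.
- close_job(): hands the job in, once; it reports no verdict.
The state is a dict: "time": time; "joint_positions": joint angles; "qd": joint speeds; "joint_torque": joint torques, N m; "position": TCP position; "tool_rot": TCP orientation; "ft_force": force on the tool from outside, world axes, zero at the start; "torque": the same for the moment, N m; "grip_width": opening from 0.0 (shut) to 1.0 (fully open).
Only numpy, scipy, OpenCV 4.12 (cv2) and the standard library are available. Lean on these libraries where they do the work, as an engineer would, in place of code of your own. Each camera call takes 0.05 s, during which the arm holds its last target.

## Task

The surfboard fins in the amber curing box are cured. Fit the loose crank on the box's square shaft and wind it clockwise (seen from above), about four turns, until the carriage with the fins has come all the way out; then take the crank off, lay it in the shallow metal tray and hang every fin by its hole on the wooden rack, one fin to a peg. Leave the carriage out and do not disturb the other things on the bench.

Things in the scene. Friction and masses are not known exactly. Their poses are not given: they have to be found in the camera images.
- curebox: Curing box, fixed: grey base 280 x 220 x 10 mm, origin under it, x away from the robot, y left. Clear amber hood over x 0 to 135, y -110 to 110 mm, top 128 mm above the table, open at its front (-x). Left of it a grey gearbox 75 x 75 mm, 105 mm tall, with a round collar 40 mm across (top 135 mm above the table), both centred at x -40, y 148 mm, carries the upright square shaft.
- drive (a joint): Angle of the square shaft, grows clockwise seen from above. Starts at 0 to 0.6 rad; hard stop at 25.13 rad. Drives the slotted carriage (112 x 204 mm, floor top 20 mm above the table, at curing-box x 60 mm when 0) out towards the box's -x, 30 mm a turn, 120 mm in all. Takes about 0.25 N m; stays where left. Black blocks between the slots are 50 mm above the table.
- shaft (a point): Foot of the upright square shaft end, on the collar's top, on the shaft's axis; turns with the shaft. z up, x and y square to the shaft's flats. The steel shaft is 15 x 15 mm, straight for 25 mm above this point, then tapers to 8 mm at 33 mm.
- crank: Loose crank, 0.31 kg, lying flat: dark steel bar 108 x 30 x 20 mm, origin under its middle, x along it, z up. At x -36 mm an 18 mm square hole runs right through it vertically, square to the bar. At x 36 mm a wooden handle, 24 mm across, stands up from 22 to 84 mm above the underside. It spins on its pin with light friction (0.04 N m): carried slowly the bar keeps its direction, wound it turns.
- crank_socket (a point): Centre of the crank's square hole at the underside of the bar. With the crank fitted it lies on point shaft.
- rack: Wooden drying rack, fixed, origin under it, x away from the robot, y left: a rail along y, 410 mm long, 30 mm thick (x -15 to 15 mm), 133 to 167 mm above the table, on posts at y -190 and 190 mm. Three round steel pegs, 10 mm thick, at y -120, 0 and 120 mm, stick out of it towards -x, rising by 10 degrees, to x -91 mm.
- peg0 (a point): On the axis of peg 0 of the rack (right one seen from the robot), 40 mm from the rail's face, 157 mm above the table; axes as the rack. The peg reaches 36 mm farther out towards -x, rising 10 degrees.
- peg1 (a point): On the axis of peg 1 of the rack (middle one seen from the robot), 40 mm from the rail's face, 157 mm above the table; axes as the rack. The peg reaches 36 mm farther out towards -x, rising 10 degrees.
- peg2 (a point): On the axis of peg 2 of the rack (left one seen from the robot), 40 mm from the rail's face, 157 mm above the table; axes as the rack. The peg reaches 36 mm farther out towards -x, rising 10 degrees.
- tray: Shallow open metal tray, fixed, outside 140 (x) by 220 mm (y), walls 5 mm thick and 22 mm tall, floor 5 mm thick; origin under its middle.
- fin0: White fibreglass fin, may be absent: flat, 8 mm thick (along y), 90 mm wide (x), 90 mm tall (z), 0.05 to 0.1 kg, narrowing below to a foot from x -36 to 22 mm. Origin under its foot, on the middle of its width; stands in one of the four 11 mm slots (curing-box y -72, -24, 24, 72 mm), x along the box's x. Round hole of 20 mm in the middle of its width, 20 mm below its top.
- fin1: White fibreglass fin, may be absent: flat, 8 mm thick (along y), 90 mm wide (x), 90 mm tall (z), 0.05 to 0.1 kg, narrowing below to a foot from x -36 to 22 mm. Origin under its foot, on the middle of its width; stands in one of the four 11 mm slots (curing-box y -72, -24, 24, 72 mm), x along the box's x. Round hole of 20 mm in the middle of its width, 20 mm below its top.
- fin2: White fibreglass fin, may be absent: flat, 8 mm thick (along y), 90 mm wide (x), 90 mm tall (z), 0.05 to 0.1 kg, narrowing below to a foot from x -36 to 22 mm. Origin under its foot, on the middle of its width; stands in one of the four 11 mm slots (curing-box y -72, -24, 24, 72 mm), x along the box's x. Round hole of 20 mm in the middle of its width, 20 mm below its top.
- fin3: White fibreglass fin, may be absent: flat, 8 mm thick (along y), 90 mm wide (x), 90 mm tall (z), 0.05 to 0.1 kg, narrowing below to a foot from x -36 to 22 mm. Origin under its foot, on the middle of its width; stands in one of the four 11 mm slots (curing-box y -72, -24, 24, 72 mm), x along the box's x. Round hole of 20 mm in the middle of its width, 20 mm below its top.
- fin0_hole (a point): Centre of the hole of fin0, 70 mm above its foot.
- fin1_hole (a point): Centre of the hole of fin1, 70 mm above its foot.
- fin2_hole (a point): Centre of the hole of fin2, 70 mm above its foot.
- fin3_hole (a point): Centre of the hole of fin3, 70 mm above its foot.
- cup: Bystander: white plastic cup, 80 mm across, 90 mm tall; origin under it.
- hardener: Bystander: white bottle, 56 mm across, 130 mm tall; origin under it.
- tape: Bystander: roll of paper tape, 90 mm across, 24 mm tall, lying flat; origin under it.
- brush: Bystander: brush lying on the bench.
- spreader: Bystander: flat grey plastic spreader, 75 x 100 mm, lying on the bench.
- pot: Bystander: white plastic pot, 120 mm across, 110 mm tall; origin under it.
Mind the look-alikes: they are no part of the job. What is shaped like the crank but purple or yellow is not meant.

How it is judged:
By the outcome, as a careful person would: the job done as asked, in the order asked, and still so for the second after the job is handed in, with the robot touching nothing.
Of fin0, fin1, fin2, fin3 only 2 to 3 are there at a start; the rules pass over those that are not, and their reading is None.
At some moment in a run one of crank may be knocked a few centimetres aside while the robot is not near it.
It also fails if it takes over 200 s, if anything falls off the work surface, if the arm or the gripper's body presses on something with over 40 N, if the wrist force passes 120 N, or if a joint passes its speed limit or range.

## Working session

There is one attempt and no reset: what is moved stays moved. The work goes in short steps, Python scripts to look and compute and a tool call to move; the robot and the scene stay as the last step left them, time stands still between calls to the robot, and variables do not carry over. Pictures are saved under pics/ and viewed, and the job is handed in when it is done.

Besides the shell and the picture viewer there is one more tool, called after "Request:" as a command line: name --pt "numbers of a row" for each row, then --argument value for the rest. jog_arm: Moves the arm, as the interface text tells. Its arguments: {"type":"object","properties":{"targets":{"type":"array"},"squeeze":{"type":"number"}},"required":["targets"]}

```bash
ls; mkdir -p pics; python3 - <<'E'
from bench import *
import cv2,numpy as np
s=get_state();print({k:np.round(v,3).tolist() for k,v in s.items()})
for n in("top","side"):
    p,d=get_image(n);cv2.imwrite(f"pics/{n}0.png",p[:,:,::-1]);np.save(f"pics/{n}0.npy",d)
    c=camera_info(n);print(n,c)
E
```

```text
pics
{'time': 0.0, 'joint_positions': [1.21, 0.322, -0.07, 1.452, 0.023, 1.371, -0.057], 'qd': [0.001, 0.0, -0.001, -0.002, 0.001, 0.0, -0.0], 'joint_torque': [0.001, -49.128, -0.404, -31.253, -0.064, 0.044, 0.0], 'position': [0.238, -0.604, 0.24], 'tool_rot': [0.93, 1.365, -0.928], 'ft_force': [-0.057, -0.202, -0.284], 'torque': [-0.003, -0.001, -0.011], 'grip_width': 1.001}
top {'intrinsics': array([[467.37125855,   0.        , 322.31074391],
       [  0.        , 467.37125855, 247.13410678],
       [  0.        ,   0.        ,   1.        ]]), 'world_from_camera': array([[ 2.04765167e-02,  9.93654365e-01, -1.10597081e-01,
         3.48825974e-01],
       [-9.99790258e-01,  2.03075585e-02, -2.65402800e-03,
         4.77376497e-02],
       [-3.91229803e-04,  1.10628230e-01,  9.93861782e-01,
         1.52436337e+00],
       [ 0.00000000e+00,  0.00000000e+00,  0.00000000e+00,
         1.00000000e+00]])}
side {'intrinsics': array([[463.6522701 ,   0.        , 307.7942212 ],
       [  0.        , 463.6522701 , 242.76724637],
       [  0.        ,   0.        ,   1.        ]]), 'world_from_camera': array([[-1.86555264e-03,  6.41064597e-01, -7.67484659e-01,
        -6.13736107e-01],
       [-9.99994942e-01, -3.17282892e-03, -2.19476816e-04,
         2.95912578e-02],
       [-2.57579634e-03,  7.67480368e-01,  6.41067274e-01,
         1.05407682e+00],
       [ 0.00000000e+00,  0.00000000e+00,  0.00000000e+00,
         1.00000000e+00]])}
```

View pics/top0.png

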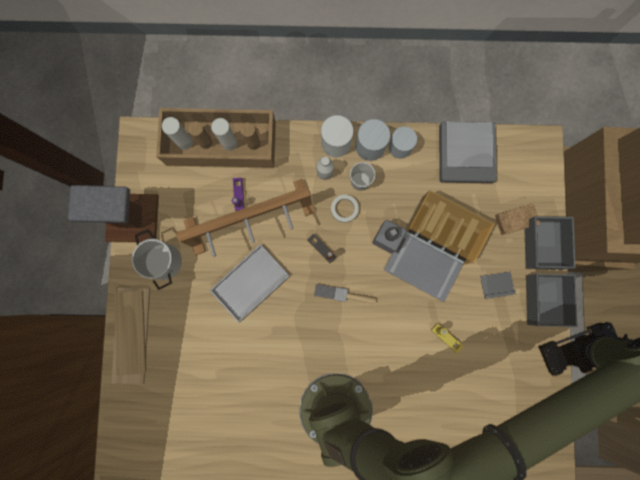

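View pics/side0.png

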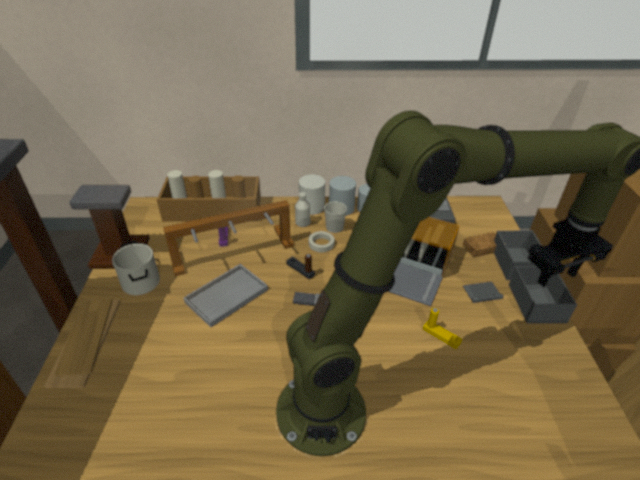

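```bash
cat > h.py <<'E'
from bench import *
import cv2,numpy as np
from scipy.spatial.transform import Rotation as R
def cam(n):
    c=camera_info(n);return c["intrinsics"],c["world_from_camera"]
def proj(n,P):
    K,T=cam(n);P=np.atleast_2d(P);q=(P-T[:3,3])@T[:3,:3];q=q*[1,-1,-1];u=q@K.T;return u[:,:2]/u[:,2:]
def ray(n,uv):
    K,T=cam(n);uv=np.atleast_2d(uv);d=np.c_[uv,np.ones(len(uv))]@np.linalg.inv(K).T*[1,-1,-1];return T[:3,3],d@T[:3,:3].T
def onz(n,uv,z):
    o,d=ray(n,uv);return o+d*((z-o[2])/d[:,2])[:,None]
def cloud(n,d):
    v,u=np.mgrid[:480,:640];K,T=cam(n);o,r=ray(n,np.c_[u.ravel(),v.ravel()]);return (o+r*d.ravel()[:,None]).reshape(480,640,3)
def snap(n,tag):
    p,d=get_image(n);cv2.imwrite(f"pics/{n}{tag}.png",p[:,:,::-1]);np.save(f"pics/{n}{tag}.npy",d);return p,d
def crop(n,tag,x0,y0,x1,y1,k,out):
    p=cv2.imread(f"pics/{n}{tag}.png");cv2.imwrite(f"pics/{out}.png",cv2.resize(p[y0:y1,x0:x1],None,fx=k,fy=k,interpolation=cv2.INTER_CUBIC))
E
python3 - <<'E'
from h import *
crop("top","0",170,180,330,300,5,"c1")
crop("top","0",370,180,510,300,5,"c2")
crop("top","0",300,220,360,260,10,"c3")
d=np.load("pics/top0.npy");C=cloud("top",d)
print((d==0).mean(), C[320:325,200:205,2].round(4))
for uv in [(322,248),(391,235),(425,265),(250,285),(300,320)]: print(uv,C[uv[1],uv[0]].round(4))
E
```

```text
0.004095052083333333 [[-0.0018 -0.0005  0.0014  0.002  -0.0036]
 [-0.      0.0026  0.006  -0.0003 -0.0011]
 [ 0.0058 -0.0001 -0.0028  0.0013 -0.0008]
 [ 0.0006  0.0031  0.0073 -0.0025 -0.0003]
 [-0.001  -0.0018  0.0011  0.0005  0.0066]]
(322, 248) [0.5134 0.0527 0.0199]
(391, 235) [ 0.5428 -0.1523  0.1455]
(425, 265) [ 0.4657 -0.2824  0.0112]
(250, 285) [0.3896 0.2835 0.0059]
(300, 320) [0.2807 0.1188 0.0034]
```

View pics/c1.png

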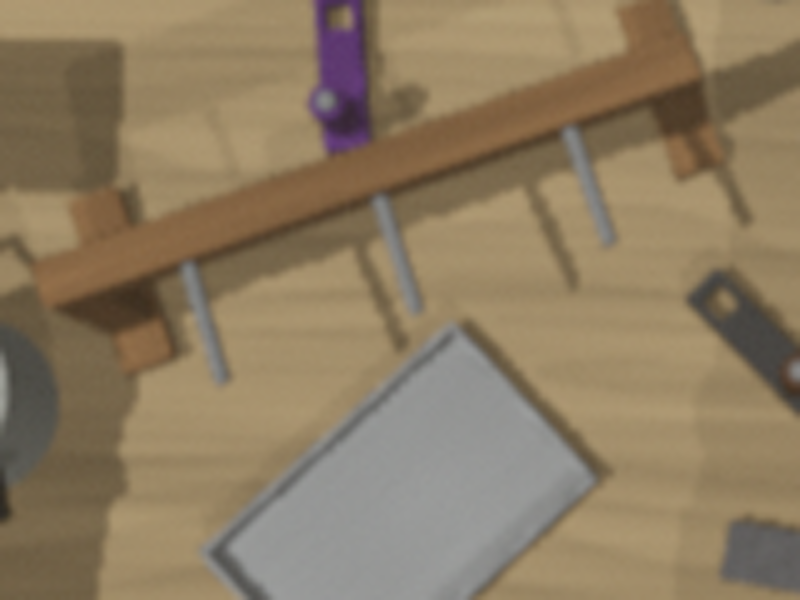

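View pics/c2.png

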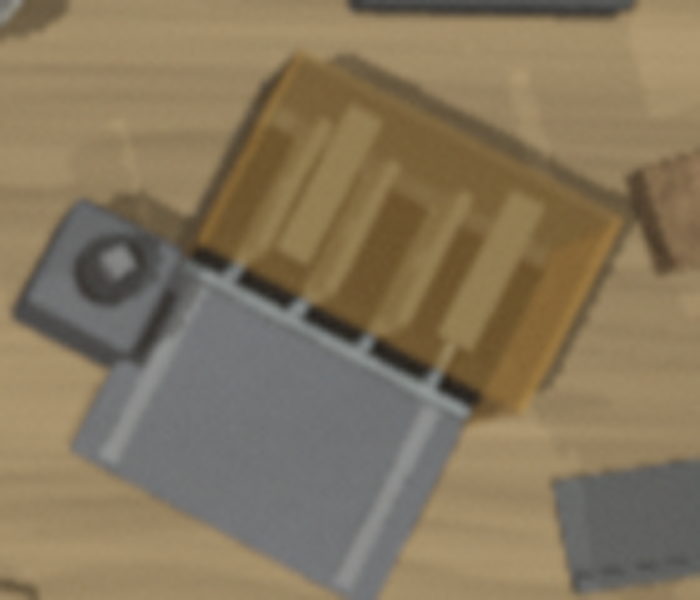

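View pics/c3.png

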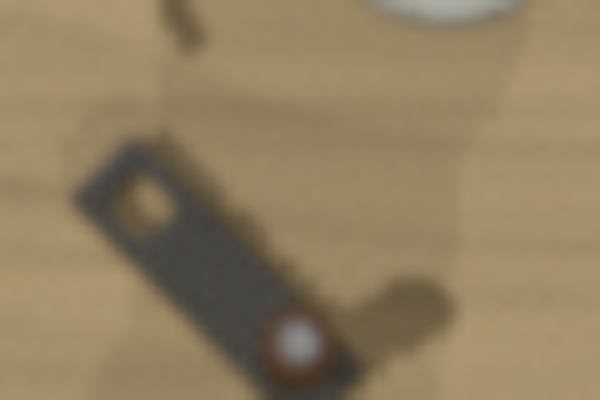

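```bash
python3 - <<'E'
from h import *
p=cv2.imread("pics/top0.png");d=np.load("pics/top0.npy");C=cloud("top",d);hsv=cv2.cvtColor(p,cv2.COLOR_BGR2HSV)
Z=C[...,2]
def rect(uv,z,name):
    P=onz("top",uv,z)[:,:2]*1000
    r=cv2.minAreaRect(P.astype(np.float32));print(name,len(uv),np.round(r[0],1),np.round(r[1],1),round(r[2],1));return r
def mask(box,f):
    m=np.zeros(Z.shape,bool);x0,y0,x1,y1=box;m[y0:y1,x0:x1]=f[y0:y1,x0:x1];
    n,l,s,c=cv2.connectedComponentsWithStats(m.astype(np.uint8));k=1+s[1:,4].argmax();v,u=np.where(l==k);return np.c_[u,v],s[k]
uv,s=mask((170,175,330,260),(Z>0.14)&(Z<0.19)&(hsv[...,1]>90)); rect(uv,.167,"rail")
print(s)
# crank: dark
uv,s=mask((300,225,345,270),(hsv[...,2]<85)); rect(uv,.02,"crank dark");print(s)
# gearbox
uv,s=mask((365,210,412,258),(Z>0.09)&(Z<0.12)); rect(uv,.105,"gearbox");print(s)
uv,s=mask((375,210,412,258),(Z>0.122)&(Z<0.16)); rect(uv,.135,"collar");print(s)
# tray
uv,s=mask((200,235,300,325),(hsv[...,1]<50)); rect(uv,.02,"tray");print(s)
# hood top
uv,s=mask((395,180,505,270),(Z>0.11)&(Z<0.145)&(hsv[...,1]>120)); rect(uv,.128,"hood");print(s)
for n in ["crank","peg"]:pass
b=p[225:270,300:345];cv2.imwrite("pics/c4.png",cv2.resize(b,None,fx=13,fy=13,interpolation=cv2.INTER_NEAREST))
b=p[215:255,368:413];cv2.imwrite("pics/c5.png",cv2.resize(b,None,fx=13,fy=13,interpolation=cv2.INTER_NEAREST))
E
```

```text
rail 1602 [591.5 285. ] [ 35.9 408.4] 21.0
[ 176  187  135   56 1602]
crank dark 222 [514.3  53.6] [103.4  27.6] 46.0
[308 235  28  27 222]
gearbox 452 [ 547.6 -156. ] [74.9 77.1] 62.6
[375 220  32  31 452]
collar 119 [ 548.9 -156.8] [39.5 36. ] 0.3
[386 227  13  14 119]
tray 3064 [396.6 284.3] [142.2 222.8] 44.1
[ 210  245   79   77 3064]
hood 2380 [ 576.7 -337.3] [221.5 137.8] 63.0
[ 409  191   85   72 2380]
```

View pics/c4.png

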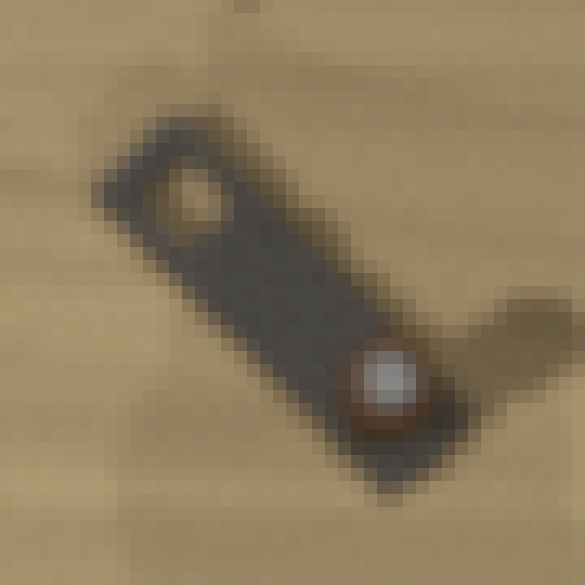

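View pics/c5.png

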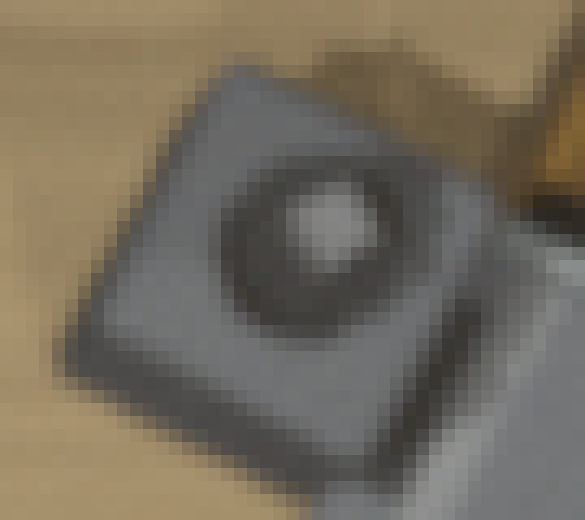

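```bash
python3 - <<'E'
from h import *
p=cv2.imread("pics/top0.png")
print("hole",onz("top",[[314.15,239.9]],.02)*1000,onz("top",[[314.15,239.9]],.01)*1000,"handle",onz("top",[[329.3,253.7]],.084)*1000)
print("shaft",onz("top",[[392.9,232.0]],.168)*1000,"collar",onz("top",[[391.3,233.3]],.135)*1000)
# predicted rack pose overlay
def pts(o,yaw,L):
    c,s=np.cos(yaw),np.sin(yaw);L=np.array(L,float);return np.c_[o[0]+c*L[:,0]-s*L[:,1],o[1]+s*L[:,0]+c*L[:,1],L[:,2]]/1000
for n,box,k,o in(("top",(170,175,330,260),5,"ov1"),("side",(150,190,310,290),5,"ov2")):
    im=cv2.imread(f"pics/{n}0.png");x0,y0,x1,y1=box
    b=cv2.resize(im[y0:y1,x0:x1],None,fx=k,fy=k,interpolation=cv2.INTER_CUBIC)
    for y in(-120,0,120):
        q=(proj(n,pts((591.5,285),np.radians(21),[[-15,y,150],[-91,y,163.3]]))-[x0,y0]+.5)*k
        cv2.line(b,*[tuple(int(v) for v in a) for a in q],(0,0,255),1)
    q=(proj(n,pts((591.5,285),np.radians(21),[[-15,-205,167],[-15,205,167],[15,205,167],[15,-205,167]]))-[x0,y0]+.5)*k
    cv2.polylines(b,[q.astype(int)],True,(0,255,0),1)
    cv2.imwrite(f"pics/{o}.png",b)
E
```

```text
hole [[539.30014301  78.70858045  20.        ]] [[540.56628769  78.91445445  10.        ]] handle [[489.10260552  29.53088589  84.        ]]
shaft [[ 548.60286326 -154.53979021  168.        ]] collar [[ 549.42551236 -154.67603364  135.        ]]
```

View pics/ov1.png

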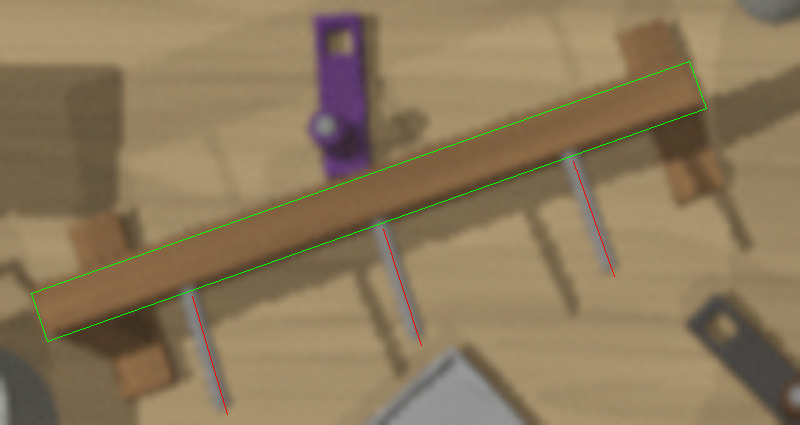

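View pics/ov2.png

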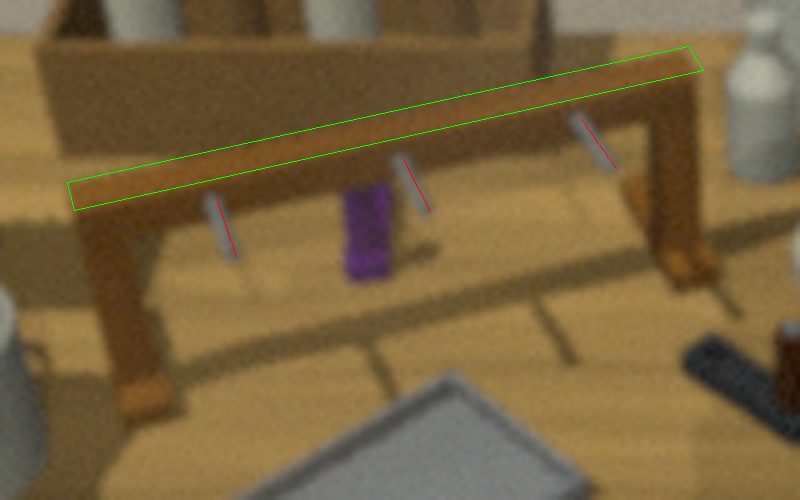

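```bash
cat >> h.py <<'E'
def down(yaw_deg,tilt=0):
    # tool x down, jaw z at yaw; y = z cross x ; tilt: rotate about jaw axis
    a=np.radians(yaw_deg);z=np.array([np.cos(a),np.sin(a),0]);x=np.array([0,0,-1.]);y=np.cross(z,x)
    return R.from_matrix(np.c_[x,y,z])*R.from_rotvec([0,0,np.radians(tilt)])
def plan(pos,rot,jaw,n=None,start=None,vmax=5.0,wmax=9.0):
    """pos in mm"""
    s=get_state()
    p0,r0=(np.array(s["position"])*1000,R.from_rotvec(s["tool_rot"])) if start is None else start
    pos=np.array(pos,float);dr=(r0.inv()*rot).as_rotvec(degrees=True);dist=np.linalg.norm(pos-p0)/10
    if n is None:n=int(max(1,np.ceil(dist/vmax),np.ceil(np.abs(dr).max()/wmax)))
    rows=[];p,r=p0.copy(),r0
    for i in range(n):
        w=np.round((r.inv()*rot).as_rotvec(degrees=True)/(n-i),1)
        t=np.round(r.inv().apply((pos-p)/10/(n-i)),2)
        rows.append([*w.tolist(),*t.tolist(),jaw])
        p=p+r.apply(t*10);r=r*R.from_rotvec(w,degrees=True)
    print(n,"rows:",str(rows).replace(" ",""))
    return (p,r)
E
python3 - <<'E'
from h import *
s=get_state();M=R.from_rotvec(s["tool_rot"]).as_matrix();print(M.round(3));print("jaw yaw",np.degrees(np.arctan2(M[1,2],M[0,2])))
crop("top","0",380,222,404,246,24,"c6")
E
```

```text
[[-0.001  0.931  0.366]
 [ 0.001  0.366 -0.931]
 [-1.    -0.    -0.002]]
jaw yaw -68.52213194765136
```

View pics/c6.png

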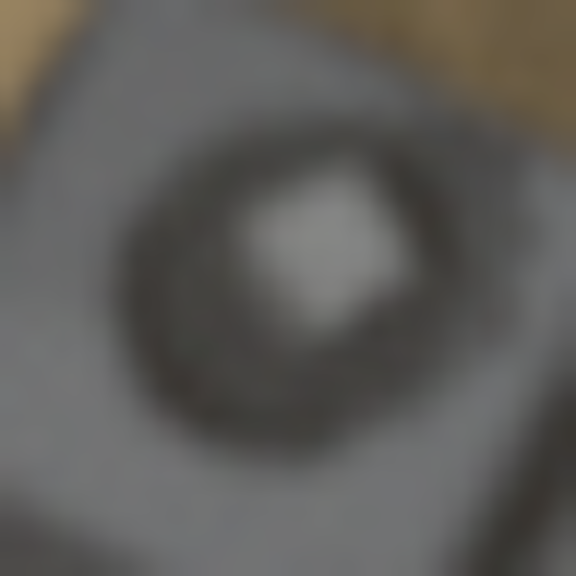

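```bash
python3 - <<'E'
from h import *
a=plan((500,-290,280),down(0),8.7)
b=plan((489,29,200),down(45),8.7,start=a)
E
```

```text
9 rows: [[-7.6,-0.0,-0.0,-0.43,3.99,-2.19,8.7],[-7.6,-0.0,-0.0,-0.44,4.25,-1.64,8.7],[-7.6,-0.0,-0.0,-0.43,4.42,-1.06,8.7],[-7.6,-0.0,-0.0,-0.44,4.53,-0.47,8.7],[-7.6,-0.0,-0.0,-0.43,4.55,0.14,8.7],[-7.6,-0.0,-0.0,-0.44,4.49,0.73,8.7],[-7.6,-0.0,-0.0,-0.43,4.35,1.32,8.7],[-7.7,-0.0,-0.0,-0.44,4.14,1.89,8.7],[-7.6,-0.0,-0.1,-0.43,3.85,2.42,8.7]]
7 rows: [[-6.4,-0.0,-0.0,1.14,4.56,-0.16,8.7],[-6.4,-0.0,-0.0,1.14,4.55,0.35,8.7],[-6.4,-0.0,-0.0,1.14,4.48,0.86,8.7],[-6.5,-0.0,-0.0,1.14,4.35,1.35,8.7],[-6.4,-0.0,-0.0,1.14,4.17,1.83,8.7],[-6.5,-0.0,-0.0,1.14,3.94,2.29,8.7],[-6.4,-0.0,-0.0,1.15,3.66,2.72,8.7]]
```

Request:
jog_arm --pt "-7.6 0 0 -0.43 4 -2.2 8.7" --pt "-7.6 0 0 -0.44 4.25 -1.64 8.7" --pt "-7.6 0 0 -0.43 4.42 -1.06 8.7" --pt "-7.6 0 0 -0.44 4.53 -0.47 8.7" --pt "-7.6 0 0 -0.43 4.55 0.14 8.7" --pt "-7.6 0 0 -0.44 4.5 0.73 8.7" --pt "-7.6 0 0 -0.43 4.35 1.32 8.7" --pt "-7.7 0 0 -0.44 4.14 1.9 8.7" --pt "-7.6 0 0 -0.43 3.85 2.42 8.7"

```text
time: 1.23
position: [0.5009, -0.2889, 0.2804]
tool_rot: [-0.003, 1.571, 0.003]
ft_force: [0.1, 0.5, -1.0]
grip_width: 1.003
```

Request:
jog_arm --pt "-6.4 0 0 1.14 4.56 -0.16 8.7" --pt "-6.4 0 0 1.14 4.55 0.35 8.7" --pt "-6.4 0 0 1.14 4.48 0.86 8.7" --pt "-6.5 0 0 1.14 4.35 1.35 8.7" --pt "-6.4 0 0 1.14 4.17 1.83 8.7" --pt "-6.5 0 0 1.14 3.94 2.29 8.7" --pt "-6.4 0 0 1.15 3.66 2.72 8.7" --pt "0 0 0 0 0 0 8.7"

```text
time: 2.22
position: [0.4882, 0.0331, 0.1998]
tool_rot: [-0.618, 1.482, 0.621]
ft_force: [-1.0, -0.4, 0.6]
grip_width: 0.999
```

```bash
python3 - <<'E'
from h import *
s=get_state();print(s["time"],s["position"],s["joint_positions"],s["ft_force"])
snap("top","1");snap("side","1")
crop("side","1",240,160,480,340,3,"s1")
E
```

```text
2.225 [0.48818169 0.03309863 0.199822  ] [ 0.60955509  0.04159737 -0.73993004  1.87189453  0.02826464  1.24084737
  0.65351874] [-1.04912422 -0.41239168  0.58754389]
```

View pics/top1.png

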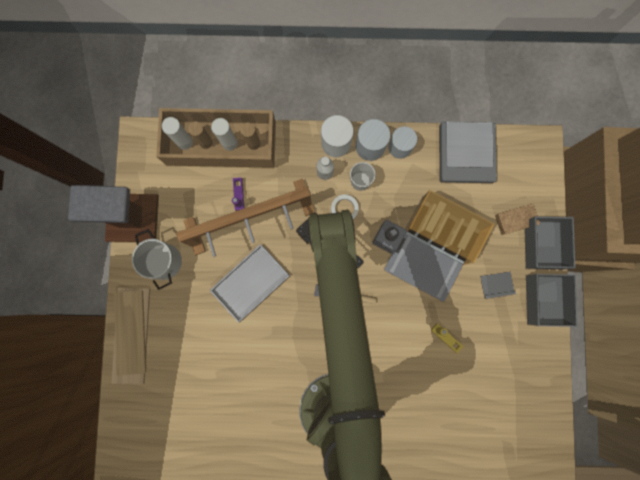

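View pics/s1.png

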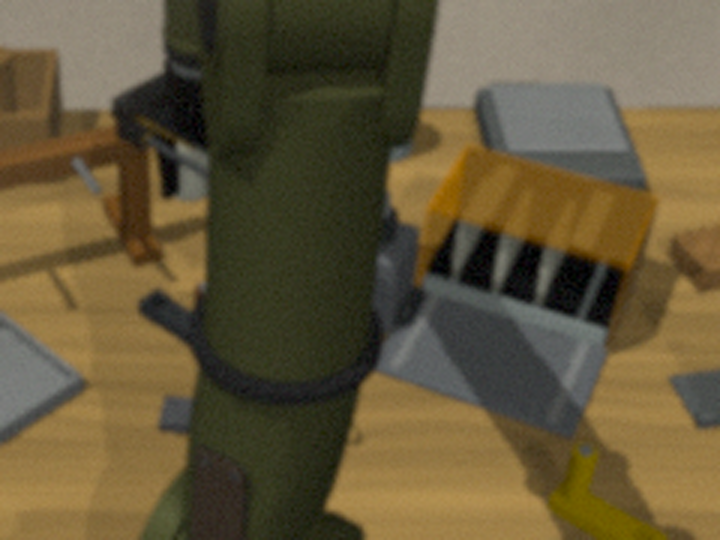

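```bash
python3 - <<'E'
from h import *
a=plan((489,29,120),down(45),8.7,vmax=4)
b=plan((489,29,56),down(45),8.7,start=a,vmax=2.5)
E
```

```text
3 rows: [[-0.0,-0.0,0.0,2.68,0.01,0.0,8.7],[-0.0,-0.0,0.0,2.68,0.01,0.01,8.7],[-0.0,-0.1,0.0,2.68,0.02,0.0,8.7]]
3 rows: [[-0.0,0.0,0.0,2.13,-0.0,-0.0,8.7],[-0.0,0.0,0.0,2.14,-0.0,-0.0,8.7],[-0.0,0.0,0.0,2.13,-0.0,-0.0,8.7]]
```

Request:
jog_arm --pt "0 0 0 2.68 0 0 8.7" --pt "0 0 0 2.68 0 0 8.7" --pt "0 0 0 2.68 0 0 8.7" --pt "0 0 0 2.13 0 0 8.7" --pt "0 0 0 2.14 0 0 8.7" --pt "0 0 0 2.13 0 0 8.7" --pt "0 0 0 0 0 0 8.7" --pt "0 0 0 0 0 0 5"

```text
time: 3.32
position: [0.4902, 0.028, 0.057]
tool_rot: [-0.613, 1.482, 0.612]
ft_force: [-0.2, 0.4, -0.0]
grip_width: 0.946
```

Request:
jog_arm --pt "0 0 0 0 0 0 3" --pt "0 0 0 0 0 0 1.5" --pt "0 0 0 0 0 0 1.5" --pt "0 0 0 0 0 0 1.5" --pt "0 0 0 0 0 0 1.5" --pt "0 0 0 0 0 0 1.5" --squeeze 40

```text
time: 4.08
position: [0.4894, 0.0287, 0.0563]
tool_rot: [-0.614, 1.483, 0.614]
ft_force: [-2.6, -2.0, 2.1]
grip_width: 0.288
```

Request:
jog_arm --pt "0 0 0 -1.5 0 0 1.5" --pt "0 0 0 -3 0 0 1.5" --pt "0 0 0 -4 0 0 1.5" --pt "0 0 0 -4 0 0 1.5" --pt "0 0 0 -4 0 0 1.5" --pt "0 0 0 -3 0 0 1.5" --pt "0 0 0 0 0 0 1.5"

```text
time: 4.95
position: [0.4907, 0.0292, 0.2539]
tool_rot: [-0.616, 1.478, 0.611]
ft_force: [0.1, 0.6, -3.4]
grip_width: 0.266
```

```bash
python3 - <<'E'
from h import *
s=get_state();print(s["position"],s["ft_force"],s["torque"],s["grip_width"])
a=plan((489,-60,260),down(41),1.5,vmax=3.5)
b=plan((492,-192,262),down(33),1.5,start=a,vmax=3.5)
E
```

```text
[0.49073866 0.02922149 0.25394095] [ 0.06402698  0.5940643  -3.3575035 ] [-0.00407474 -0.04555382  0.00127606] 0.2660969157092278
3 rows: [[1.3,0.1,0.1,-0.2,-2.06,-2.14,1.5],[1.3,0.0,0.1,-0.2,-2.11,-2.1,1.5],[1.4,0.1,0.0,-0.2,-2.16,-2.05,1.5]]
4 rows: [[2.0,-0.0,0.0,-0.05,-2.54,-2.11,1.5],[2.0,-0.0,0.0,-0.05,-2.61,-2.02,1.5],[2.0,-0.0,0.0,-0.05,-2.68,-1.92,1.5],[2.0,-0.0,0.0,-0.04,-2.75,-1.83,1.5]]
```

```bash
python3 - <<'E'
from h import *
a=plan((489,-60,260),down(41),1.5,n=5)
b=plan((489,-194.5,262),down(33),1.5,start=a,n=8)
E
```

```text
5 rows: [[0.8,0.0,0.0,-0.12,-1.24,-1.29,1.5],[0.8,0.0,0.1,-0.12,-1.26,-1.27,1.5],[0.8,0.1,0.0,-0.12,-1.27,-1.25,1.5],[0.8,0.0,0.1,-0.12,-1.29,-1.23,1.5],[0.8,0.1,0.0,-0.12,-1.3,-1.21,1.5]]
8 rows: [[1.0,-0.0,0.0,-0.02,-1.27,-1.1,1.5],[1.0,-0.0,0.0,-0.02,-1.29,-1.08,1.5],[1.0,-0.0,0.0,-0.03,-1.31,-1.06,1.5],[1.0,-0.0,0.0,-0.02,-1.32,-1.04,1.5],[1.0,-0.0,0.0,-0.03,-1.34,-1.01,1.5],[1.0,-0.0,0.0,-0.02,-1.36,-0.99,1.5],[1.0,-0.0,0.0,-0.03,-1.38,-0.96,1.5],[1.0,-0.0,0.0,-0.02,-1.4,-0.94,1.5]]
```

Request:
jog_arm --pt "0.4 0 0 -0.06 -0.62 -0.65 1.5" --pt "0.8 0 0 -0.12 -1.26 -1.27 1.5" --pt "0.8 0.1 0 -0.12 -1.27 -1.25 1.5" --pt "0.8 0 0.1 -0.12 -1.29 -1.23 1.5" --pt "0.8 0.1 0.1 -0.12 -1.3 -1.21 1.5" --pt "0.4 0 0 -0.06 -0.62 -0.65 1.5" --pt "1 0 0 -0.02 -1.27 -1.1 1.5" --pt "1 0 0 -0.02 -1.29 -1.08 1.5" --pt "1 0 0 -0.03 -1.31 -1.06 1.5"

```text
time: 6.08
position: [0.4876, -0.1121, 0.258]
tool_rot: [-0.517, 1.513, 0.519]
ft_force: [-0.2, -0.5, -3.7]
grip_width: 0.269
```

Request:
jog_arm --pt "1 0 0 -0.02 -1.32 -1.04 1.5" --pt "1 0 0 -0.03 -1.34 -1.01 1.5" --pt "1 0 0 -0.02 -1.36 -0.99 1.5" --pt "1 0 0 -0.03 -1.38 -0.96 1.5" --pt "0.5 0 0 -0.02 -0.7 -0.47 1.5" --pt "0.5 0 0 0 -0.7 -0.47 1.5" --pt "0 0 0 0 0 0 1.5" --pt "0 0 0 0 0 0 1.5"

```text
time: 7.08
position: [0.4877, -0.1942, 0.2593]
tool_rot: [-0.45, 1.528, 0.453]
ft_force: [-0.7, 0.4, -3.2]
grip_width: 0.268
```

```bash
python3 - <<'E'
from h import *
s=get_state();print(s["time"],s["position"],s["ft_force"],s["torque"],s["grip_width"])
snap("top","2");snap("side","2")
crop("side","2",330,160,480,300,4,"s2");crop("top","2",350,190,450,270,7,"t2")
E
```

```text
7.075 [ 0.4876967  -0.19424673  0.25926703] [-0.66743764  0.35842904 -3.23748233] [-0.02229547 -0.08130931 -0.04831257] 0.2683814207365076
```

View pics/s2.png

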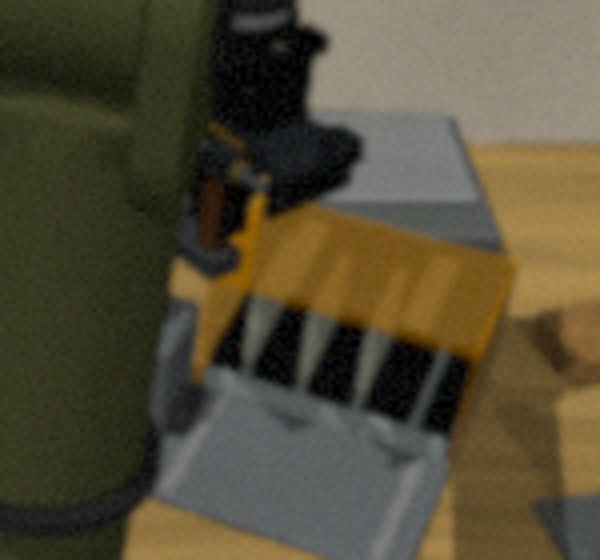

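View pics/t2.png

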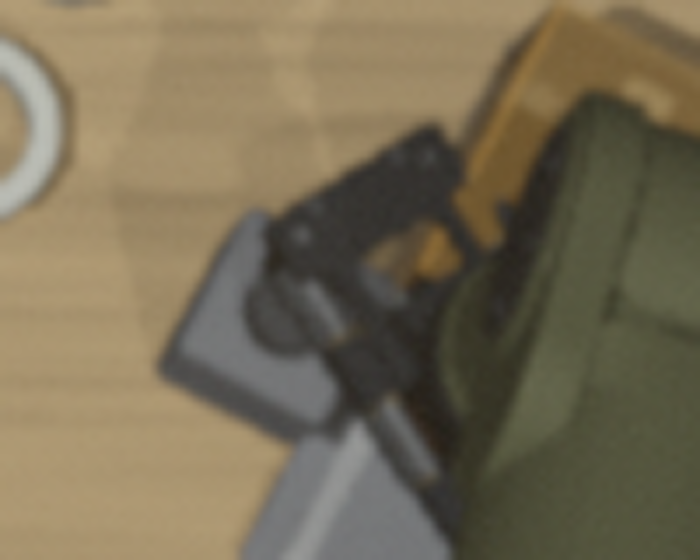

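Request:
jog_arm --pt "0 0 0 1 0 0 1.5" --pt "0 0 0 1.5 0 0 1.5" --pt "0 0 0 1 0 0 1.5" --pt "0 0 0 0.6 0 0 1.5" --pt "0 0 0 0.4 0 0 1.5" --pt "0 0 0 0.4 0 0 1.5" --pt "0 0 0 0 0 0 1.5"

```text
time: 8.05
position: [0.4872, -0.1949, 0.2099]
tool_rot: [-0.45, 1.528, 0.453]
ft_force: [0.6, -0.1, -3.8]
grip_width: 0.264
```

Request:
jog_arm --pt "0 0 0 0.4 0 0 1.5" --pt "0 0 0 0.4 0 0 1.5" --pt "0 0 0 0.3 0 0 1.5" --pt "0 0 0 0 0 0 1.5"

```text
time: 8.55
position: [0.4871, -0.195, 0.1989]
tool_rot: [-0.45, 1.528, 0.453]
ft_force: [-0.8, 0.4, -3.7]
grip_width: 0.269
```

Request:
jog_arm --pt "0 0 0 0.4 0 0 1.5" --pt "0 0 0 0.2 0 0 1.5" --pt "0 0 0 0.2 0 0 1.5" --pt "0 0 0 0 0 0 1.5"

```text
time: 9.05
position: [0.4872, -0.1951, 0.1916]
tool_rot: [-0.45, 1.528, 0.452]
ft_force: [-1.0, -0.3, -0.2]
grip_width: 0.267
```

```bash
python3 - <<'E'
from h import *
s=get_state();print(s["time"],s["position"],s["ft_force"],s["torque"],s["grip_width"])
snap("top","3");snap("side","3")
crop("side","3",330,160,480,300,4,"s3");crop("top","3",350,190,450,270,7,"t3")
E
```

```text
9.05 [ 0.48722246 -0.19509569  0.19160971] [-1.01141354 -0.33747544 -0.1508594 ] [0.05111431 0.14009595 0.04864297] 0.26652248579808935
```

View pics/t3.png

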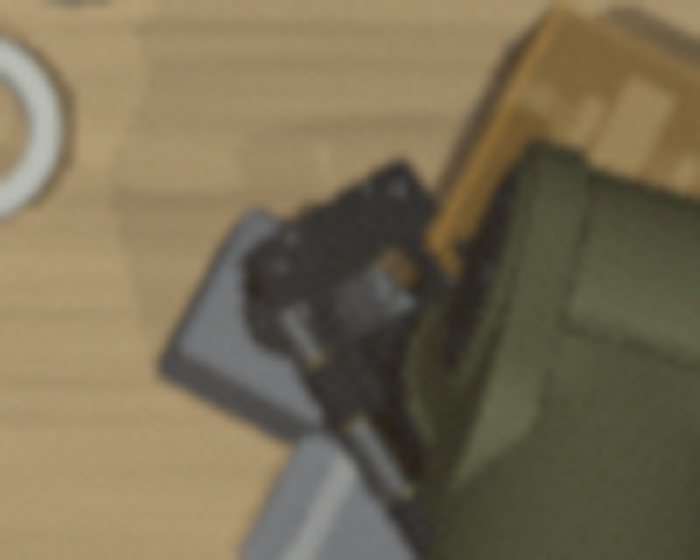

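```bash
python3 - <<'E'
from h import *
s=get_state();r=R.from_rotvec(s["tool_rot"])
r=down(33)
c=np.array([548.5,-155.5,191.5]);th=-147-18*np.arange(21)
P=c+72*np.c_[np.cos(np.radians(th)),np.sin(np.radians(th)),0*th]
D=r.inv().apply(np.diff(P,axis=0)/10).round(2)
print([[0,0,0,*d[:].tolist(),1.5] for d in D[:10]])
print([[0,0,0,*d[:].tolist(),1.5] for d in D[10:]], D.sum(0))
E
```

```text
[[0, 0, 0, 0.0, 2.22, 0.35, 1.5], [0, 0, 0, 0.0, 2.01, 1.02, 1.5], [0, 0, 0, 0.0, 1.59, 1.59, 1.5], [0, 0, 0, 0.0, 1.02, 2.01, 1.5], [0, 0, 0, 0.0, 0.35, 2.22, 1.5], [0, 0, 0, 0.0, -0.35, 2.22, 1.5], [0, 0, 0, 0.0, -1.02, 2.01, 1.5], [0, 0, 0, 0.0, -1.59, 1.59, 1.5], [0, 0, 0, 0.0, -2.01, 1.02, 1.5], [0, 0, 0, 0.0, -2.22, 0.35, 1.5]]
[[0, 0, 0, 0.0, -2.22, -0.35, 1.5], [0, 0, 0, 0.0, -2.01, -1.02, 1.5], [0, 0, 0, 0.0, -1.59, -1.59, 1.5], [0, 0, 0, 0.0, -1.02, -2.01, 1.5], [0, 0, 0, 0.0, -0.35, -2.22, 1.5], [0, 0, 0, 0.0, 0.35, -2.22, 1.5], [0, 0, 0, 0.0, 1.02, -2.01, 1.5], [0, 0, 0, 0.0, 1.59, -1.59, 1.5], [0, 0, 0, 0.0, 2.01, -1.02, 1.5], [0, 0, 0, 0.0, 2.22, -0.35, 1.5]] [ 0.00000000e+00 -4.44089210e-16  7.77156117e-16]
```

Request:
jog_arm --pt "0 0 0 0 2.22 0.35 1.5" --pt "0 0 0 0 2.01 1.02 1.5" --pt "0 0 0 0 1.59 1.59 1.5"

```text
time: 9.52
position: [0.4829, -0.1307, 0.1917]
tool_rot: [-0.454, 1.522, 0.447]
ft_force: [13.3, -9.6, -12.4]
grip_width: 0.269
```

```bash
cat > w.py <<'E'
from h import *
s=get_state();p=np.array(s["position"])*1000;v=p-[548.5,-155.5,0]
print("t",s["time"],p.round(1),"ang",np.degrees(np.arctan2(v[1],v[0])).round(1),"r",np.hypot(*v[:2]).round(1),"F",np.round(s["ft_force"],1),"T",np.round(s["torque"],2),s["grip_width"].round(3),"q",np.round(s["joint_positions"],2))
E
python3 w.py
```

```text
Traceback (most recent call last):
  File "w.py", line 3, in <module>
    print("t",s["time"],p.round(1),"ang",np.degrees(np.arctan2(v[1],v[0])).round(1),"r",np.hypot(*v[:2]).round(1),"F",np.round(s["ft_force"],1),"T",np.round(s["torque"],2),s["grip_width"].round(3),"q",np.round(s["joint_positions"],2))
                                                                                                                                                                            ^^^^^^^^^^^^^^^^^^^^^
AttributeError: 'float' object has no attribute 'round'
```

Request:
jog_arm --pt "0 0 0 0 0.9 2.11 1.5" --pt "0 0 0 0 0.35 2.22 1.5" --pt "0 0 0 0 -0.35 2.22 1.5"

```text
time: 9.9
position: [0.5297, -0.0885, 0.1911]
tool_rot: [-0.453, 1.531, 0.448]
ft_force: [-1.5, -8.5, -0.8]
grip_width: 0.267
```

```bash
sed -i 's/548.5,-155.5,0/550,-156,0/; s/s\["grip_width"\].round(3)/round(s["grip_width"],3)/' w.py; python3 w.py
```

```text
t 9.9 [529.7 -88.5 191.1] ang 106.7 r 70.5 F [-1.5 -8.5 -0.8] T [-2.15  0.13 -0.01] 0.267 q [ 0.69  0.16 -0.63  1.78  0.11  1.24  0.61]
```

Request:
jog_arm --pt "0 0 0 0 -1.1 1.96 1.5" --pt "0 0 0 0 -1.59 1.59 1.5" --pt "0 0 0 0 -2.01 1.02 1.5" --pt "0 0 0 0 -2.22 0.35 1.5"

```text
time: 10.4
position: [0.6085, -0.1152, 0.191]
tool_rot: [-0.45, 1.53, 0.457]
ft_force: [-4.1, 1.5, 3.2]
grip_width: 0.271
```

```bash
sed -i 's/550,-156,0/550,-157,0/' w.py; python3 w.py
```

```text
t 10.4 [ 608.5 -115.2  191. ] ang 35.5 r 71.9 F [-4.1  1.5  3.2] T [ 0.32  1.25 -0.03] 0.271 q [ 0.63  0.35 -0.61  1.57  0.2   1.29  0.57]
```

Request:
jog_arm --pt "0 0 0 0 -2.22 -0.35 1.5" --pt "0 0 0 0 -2.01 -1.02 1.5" --pt "0 0 0 0 -1.59 -1.59 1.5" --pt "0 0 0 0 -1.02 -2.01 1.5" --pt "0 0 0 0 -0.35 -2.22 1.5"

```text
time: 11.02
position: [0.5884, -0.2195, 0.1913]
tool_rot: [-0.449, 1.526, 0.45]
ft_force: [1.5, 4.9, 0.8]
grip_width: 0.27
```

```bash
python3 w.py
```

```text
t 11.025 [ 588.4 -219.5  191.3] ang -58.4 r 73.4 F [1.5 4.9 0.8] T [ 1.34 -0.45 -0.09] 0.27 q [ 0.77  0.36 -0.57  1.56  0.2   1.29  0.75]
```

Request:
jog_arm --pt "0 0 0 0 0.35 -2.22 1.5" --pt "0 0 0 0 1.02 -2.01 1.5" --pt "0 0 0 0 1.59 -1.59 1.5" --pt "0 0 0 0 2.01 -1.02 1.5" --pt "0 0 0 0 2.22 -0.35 1.5"

```text
time: 11.65
position: [0.4897, -0.198, 0.1916]
tool_rot: [-0.45, 1.523, 0.447]
ft_force: [9.8, 1.7, -5.3]
grip_width: 0.266
```

```bash
python3 w.py
```

```text
t 11.65 [ 489.7 -198.   191.6] ang -145.8 r 72.9 F [ 9.8  1.7 -5.3] T [ 0.53 -2.6  -0.08] 0.266 q [ 0.88  0.13 -0.58  1.8   0.08  1.23  0.85]
```

Request:
jog_arm --pt "0 0 0 0 2.22 0.35 1.5" --pt "0 0 0 0 2.01 1.02 1.5" --pt "0 0 0 0 1.59 1.59 1.5" --pt "0 0 0 0 1.02 2.01 1.5" --pt "0 0 0 0 0.35 2.22 1.5" --pt "0 0 0 0 -0.35 2.22 1.5" --pt "0 0 0 0 -1.02 2.01 1.5" --pt "0 0 0 0 -1.59 1.59 1.5" --pt "0 0 0 0 -2.01 1.02 1.5" --pt "0 0 0 0 -2.22 0.35 1.5"

```text
time: 12.9
position: [0.6098, -0.1176, 0.1912]
tool_rot: [-0.45, 1.527, 0.454]
ft_force: [-0.5, 4.0, 3.4]
grip_width: 0.27
```

```bash
python3 w.py
```

```text
t 12.9 [ 609.8 -117.6  191.2] ang 33.4 r 71.7 F [-0.5  4.   3.4] T [ 0.83  0.33 -0.1 ] 0.27 q [ 0.67  0.36 -0.66  1.57  0.22  1.29  0.56]
```

Request:
jog_arm --pt "0 0 0 0 -2.22 -0.35 1.5" --pt "0 0 0 0 -2.01 -1.02 1.5" --pt "0 0 0 0 -1.59 -1.59 1.5" --pt "0 0 0 0 -1.02 -2.01 1.5" --pt "0 0 0 0 -0.35 -2.22 1.5" --pt "0 0 0 0 0.35 -2.22 1.5" --pt "0 0 0 0 1.02 -2.01 1.5" --pt "0 0 0 0 1.59 -1.59 1.5" --pt "0 0 0 0 2.01 -1.02 1.5" --pt "0 0 0 0 2.22 -0.35 1.5"

```text
time: 14.15
position: [0.4897, -0.1979, 0.1916]
tool_rot: [-0.45, 1.523, 0.448]
ft_force: [11.0, 2.2, -5.7]
grip_width: 0.27
```

```bash
python3 w.py; python3 -c "
from h import *
snap('side','4');crop('side','4',330,160,480,300,4,'s4')"
```

```text
t 14.15 [ 489.7 -197.9  191.6] ang -145.9 r 72.9 F [11.   2.2 -5.7] T [ 0.65 -2.72 -0.07] 0.27 q [ 0.93  0.14 -0.64  1.8   0.09  1.23  0.84]
```

View pics/s4.png

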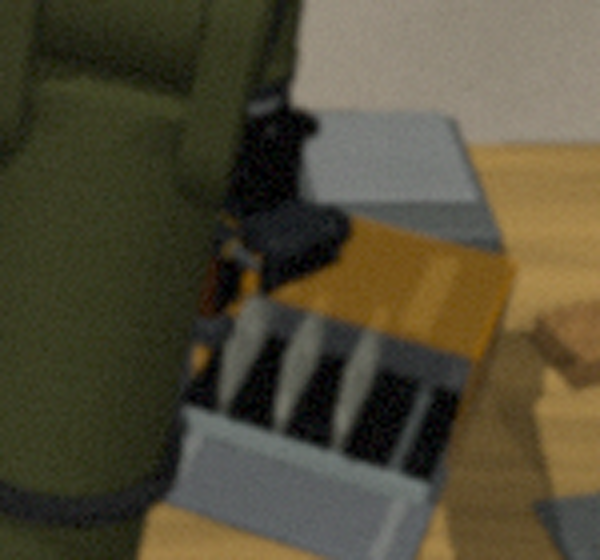

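The carriage is halfway out. The picture shows three fins, at crop x 240, 295 and 355, in slots +72, +24 and -24. Slot -72 (crop x 410) is empty.

Request:
jog_arm --pt "0 0 0 0 2.22 0.35 1.5" --pt "0 0 0 0 2.01 1.02 1.5" --pt "0 0 0 0 1.59 1.59 1.5" --pt "0 0 0 0 1.02 2.01 1.5" --pt "0 0 0 0 0.35 2.22 1.5" --pt "0 0 0 0 -0.35 2.22 1.5" --pt "0 0 0 0 -1.02 2.01 1.5" --pt "0 0 0 0 -1.59 1.59 1.5" --pt "0 0 0 0 -2.01 1.02 1.5" --pt "0 0 0 0 -2.22 0.35 1.5"

```text
time: 15.45
position: [0.6098, -0.1175, 0.1912]
tool_rot: [-0.45, 1.527, 0.454]
ft_force: [-0.6, 5.3, 3.8]
grip_width: 0.269
```

Request:
jog_arm --pt "0 0 0 0 -2.22 -0.35 1.5" --pt "0 0 0 0 -2.01 -1.02 1.5" --pt "0 0 0 0 -1.59 -1.59 1.5" --pt "0 0 0 0 -1.02 -2.01 1.5" --pt "0 0 0 0 -0.35 -2.22 1.5" --pt "0 0 0 0 0.35 -2.22 1.5" --pt "0 0 0 0 1.02 -2.01 1.5" --pt "0 0 0 0 1.59 -1.59 1.5" --pt "0 0 0 0 2.01 -1.02 1.5" --pt "0 0 0 0 2.22 -0.35 1.5"

```text
time: 16.7
position: [0.4896, -0.1978, 0.1916]
tool_rot: [-0.45, 1.523, 0.448]
ft_force: [10.9, 2.3, -4.6]
grip_width: 0.27
```

Request:
jog_arm --pt "0 0 0 0 2.22 0.35 1.5" --pt "0 0 0 0 2.01 1.02 1.5" --pt "0 0 0 0 1.59 1.59 1.5" --pt "0 0 0 0 1.02 2.01 1.5" --pt "0 0 0 0 0.35 2.22 1.5" --pt "0 0 0 0 -0.35 2.22 1.5" --pt "0 0 0 0 -1.02 2.01 1.5" --pt "0 0 0 0 -1.59 1.59 1.5" --pt "0 0 0 0 -2.01 1.02 1.5" --pt "0 0 0 0 -2.22 0.35 1.5"

```text
time: 17.95
position: [0.6097, -0.1174, 0.1911]
tool_rot: [-0.45, 1.527, 0.455]
ft_force: [-0.1, 4.7, 3.5]
grip_width: 0.266
```

Request:
jog_arm --pt "0 0 0 0 -2.22 -0.35 1.5" --pt "0 0 0 0 -2.01 -1.02 1.5" --pt "0 0 0 0 -1.59 -1.59 1.5" --pt "0 0 0 0 -1.02 -2.01 1.5" --pt "0 0 0 0 -0.35 -2.22 1.5" --pt "0 0 0 0 0.35 -2.22 1.5"

```text
time: 18.7
position: [0.5671, -0.2285, 0.1911]
tool_rot: [-0.448, 1.527, 0.45]
ft_force: [2.3, 5.5, 1.1]
grip_width: 0.264
```

```bash
python3 w.py; python3 -c "
from h import *
snap('side','5');crop('side','5',330,160,480,300,4,'s5')"
```

```text
t 18.7 [ 567.1 -228.5  191.1] ang -76.5 r 73.6 F [2.3 5.5 1.1] T [ 1.67 -0.77 -0.03] 0.264 q [ 0.92  0.35 -0.72  1.6   0.24  1.29  0.74]
```

View pics/s5.png

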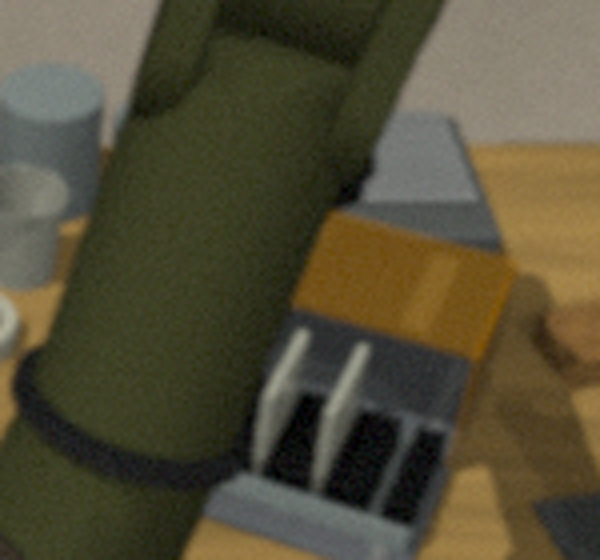

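Request:
jog_arm --pt "0 0 0 0 1.02 -2.01 1.5" --pt "0 0 0 0 1.59 -1.59 1.5" --pt "0 0 0 0 0 0 1.5"

```text
time: 19.12
position: [0.5218, -0.2246, 0.1913]
tool_rot: [-0.449, 1.529, 0.451]
ft_force: [-0.4, 3.3, 1.7]
grip_width: 0.268
```

```bash
python3 w.py
```

```text
t 19.125 [ 521.8 -224.6  191.3] ang -112.6 r 73.3 F [-0.4  3.3  1.7] T [ 1.2  -0.38  0.05] 0.268 q [ 0.99  0.25 -0.73  1.7   0.18  1.26  0.8 ]
```

Request:
jog_arm --pt "0 0 0 0 0.63 -0.41 1.5" --pt "0 0 0 0 0 0 1.5"

```text
time: 19.38
position: [0.5166, -0.2221, 0.1913]
tool_rot: [-0.45, 1.527, 0.451]
ft_force: [2.5, 2.0, 0.3]
grip_width: 0.269
```

```bash
python3 w.py
```

```text
t 19.375 [ 516.6 -222.1  191.3] ang -117.1 r 73.1 F [2.5 2.  0.3] T [ 0.81 -1.    0.03] 0.269 q [ 1.    0.24 -0.73  1.72  0.17  1.25  0.8 ]
```

Request:
jog_arm --pt "0 0 0 0 0.67 -0.34 1.5" --pt "0 0 0 0 0 0 1.5"

```text
time: 19.62
position: [0.5102, -0.2183, 0.1913]
tool_rot: [-0.45, 1.527, 0.451]
ft_force: [3.1, 2.2, 0.3]
grip_width: 0.268
```

```bash
python3 w.py
```

```text
t 19.625 [ 510.2 -218.3  191.3] ang -123.0 r 73.0 F [3.1 2.2 0.3] T [ 0.62 -1.11 -0.07] 0.268 q [ 1.01  0.22 -0.74  1.73  0.16  1.25  0.81]
```

Request:
jog_arm --pt "0 0 0 0 0.69 -0.28 1.5" --pt "0 0 0 0 0 0 1.5"

```text
time: 19.88
position: [0.5042, -0.2137, 0.1913]
tool_rot: [-0.45, 1.527, 0.452]
ft_force: [3.4, 2.3, 0.8]
grip_width: 0.266
```

```bash
python3 w.py
```

```text
t 19.875 [ 504.2 -213.7  191.3] ang -129.0 r 72.9 F [3.4 2.3 0.8] T [ 0.62 -1.24  0.03] 0.266 q [ 1.01  0.2  -0.74  1.75  0.15  1.25  0.81]
```

Request:
jog_arm --pt "0 0 0 0 0.72 -0.19 1.5" --pt "0 0 0 0 0 0 1.5"

```text
time: 20.12
position: [0.4991, -0.2091, 0.1914]
tool_rot: [-0.451, 1.526, 0.451]
ft_force: [6.4, 0.5, -1.2]
grip_width: 0.264
```

```bash
python3 w.py; python3 -c "
from h import *
snap('side','6');crop('side','6',330,160,480,300,4,'s6');snap('top','6');crop('top','6',370,180,510,300,5,'t6')"
```

```text
t 20.125 [ 499.1 -209.1  191.4] ang -134.4 r 72.8 F [ 6.4  0.5 -1.2] T [ 0.31 -1.59  0.03] 0.264 q [ 1.02  0.19 -0.74  1.77  0.13  1.24  0.82]
```

View pics/t6.png

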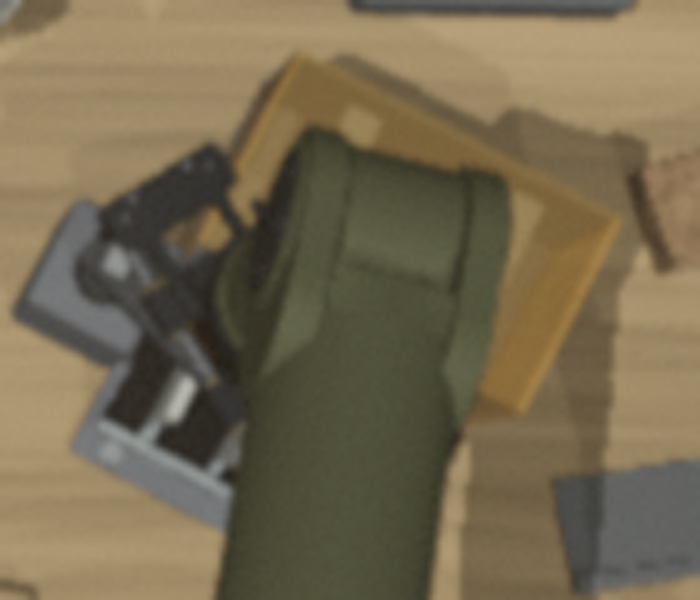

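Request:
jog_arm --pt "0 0 0 0 0.74 -0.12 1.5" --pt "0 0 0 0 0 0 1.5" --pt "0 0 0 0 0 0 1.5"

```text
time: 20.6
position: [0.4956, -0.2053, 0.1917]
tool_rot: [-0.453, 1.523, 0.447]
ft_force: [10.3, -2.6, -4.0]
grip_width: 0.27
```

```bash
python3 w.py
```

```text
t 20.6 [ 495.6 -205.3  191.7] ang -138.4 r 72.8 F [10.3 -2.6 -4. ] T [-0.65 -2.56  0.02] 0.27 q [ 1.02  0.17 -0.75  1.78  0.13  1.24  0.82]
```

Request:
jog_arm --pt "0 0 0 0 0.75 -0.04 1.5" --pt "0 0 0 0 0 0 1.5" --pt "0 0 0 0 0 0 1.5"

```text
time: 20.98
position: [0.4923, -0.2011, 0.192]
tool_rot: [-0.455, 1.521, 0.443]
ft_force: [13.7, -5.6, -7.2]
grip_width: 0.268
```

```bash
python3 w.py
```

```text
t 20.975 [ 492.3 -201.1  192. ] ang -142.6 r 72.7 F [13.7 -5.6 -7.2] T [-1.66 -3.31  0.01] 0.268 q [ 1.03  0.15 -0.75  1.79  0.12  1.23  0.82]
```

```bash
cat >> h.py <<'E'
BOX=(516.9,-307.0,np.radians(-27.0))
def bx(L):
    L=np.atleast_2d(np.array(L,float));c,s=np.cos(BOX[2]),np.sin(BOX[2]);return np.c_[BOX[0]+c*L[:,0]-s*L[:,1],BOX[1]+s*L[:,0]+c*L[:,1],L[:,2]]
E
python3 - <<'E'
from h import *
p,d=snap("side","7");snap("top","7")
for n,b in(("side",(330,190,480,310)),("top",(370,180,510,300))):
    x0,y0,x1,y1=b;k=5
    im=cv2.imread(f"pics/{n}7.png");o=cv2.resize(im[y0:y1,x0:x1],None,fx=k,fy=k,interpolation=cv2.INTER_CUBIC)
    for L,c in(([[-140,-110,10],[-140,110,10],[140,110,10],[140,-110,10]],(255,255,0)),([[-116,-102,20],[-116,102,20],[-4,102,20],[-4,-102,20]],(0,0,255))):
        q=((proj(n,bx(L)/1000)-[x0,y0]+.5)*k).astype(int);cv2.polylines(o,[q],True,c,1)
    cv2.imwrite(f"pics/{n}7o.png",o)
E
```

```text
(no output)
```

View pics/side7o.png

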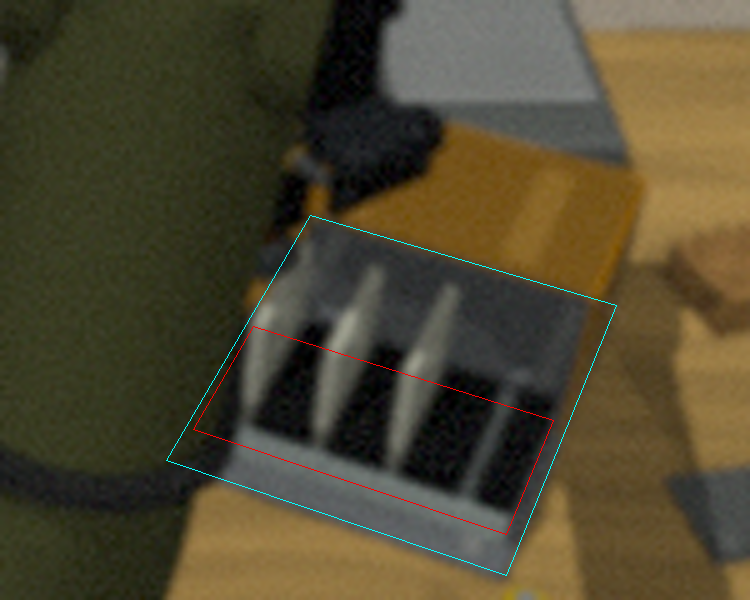

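View pics/top7o.png

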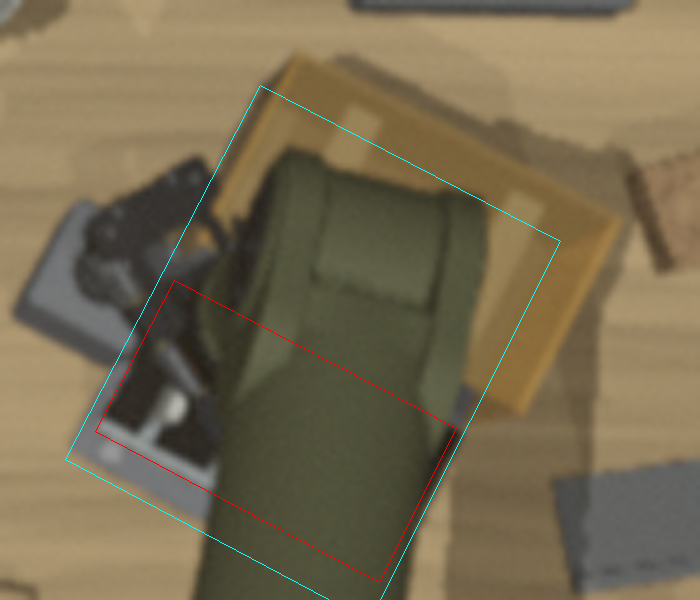

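```bash
python3 - <<'E'
from h import *
out=[]
for n,t,b,xc in(("side","1",(360,190,480,310),57.5),("top","0",(370,180,490,300),57.5),("side","7",(360,190,480,310),-60)):
    x0,y0,x1,y1=b;k=4
    im=cv2.imread(f"pics/{n}{t}.png");o=cv2.resize(im[y0:y1,x0:x1],None,fx=k,fy=k,interpolation=cv2.INTER_CUBIC)
    for L,c in(([[-140,-110,10],[-140,110,10],[140,110,10],[140,-110,10]],(255,255,0)),([[xc-56,-102,20],[xc-56,102,20],[xc-56,102,10],[xc-56,-102,10]],(0,0,255))):
        q=((proj(n,bx(L)/1000)-[x0,y0]+.5)*k).astype(int);cv2.polylines(o,[q],True,c,1)
    out.append(o[:, :])
cv2.imwrite("pics/cmp.png",cv2.resize(np.vstack([np.hstack(out[:2]),np.hstack([out[2],out[2]*0])]),None,fx=.6,fy=.6) if 0 else np.hstack(out[::2])[:480,:800])
cv2.imwrite("pics/cmp2.png",out[2]);cv2.imwrite("pics/cmp1.png",out[0])
E
```

```text
(no output)
```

View pics/cmp1.png

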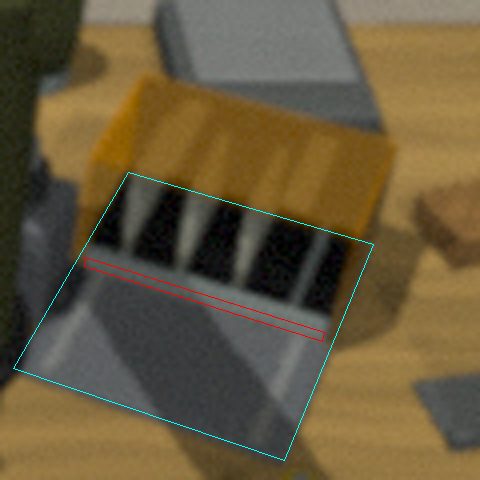

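View pics/cmp2.png

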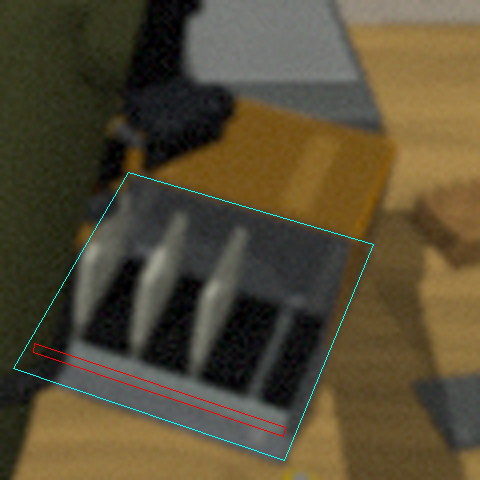

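```bash
python3 - <<'E'
from h import *
def prof(n,t,ys,xs):
    im=cv2.cvtColor(cv2.imread(f"pics/{n}{t}.png"),cv2.COLOR_BGR2GRAY).astype(np.float32);acc=0
    for y in ys:
        q=proj(n,bx(np.c_[xs,0*xs+y,0*xs+20])/1000).astype(np.float32)
        acc=acc+cv2.remap(im,q[:,:1],q[:,1:],cv2.INTER_LINEAR).ravel()
    return (acc/len(ys)).round(0).astype(int)
a=np.arange(-20,40,3);b=a-118
for n,t,ys,x in(("top","0",[60,50,85],a),("top","7",[60,50,85],b),("side","1",[-85,-55,-95],a),("side","7",[-85,-55,-95],b)):
    print(n,t);print(np.c_[x,prof(n,t,ys,x)].T)
E
```

```text
top 0
[[-20 -17 -14 -11  -8  -5  -2   1   4   7  10  13  16  19  22  25  28  31
   34  37]
 [120 119 119 119 118 118 116 116 123 134 122  86  52  42  49  68  83  91
   94  96]]
top 7
[[-138 -135 -132 -129 -126 -123 -120 -117 -114 -111 -108 -105 -102  -99
   -96  -93  -90  -87  -84  -81]
 [ 133  123  119  122  127  128  127  127  134  143  124   83   51   43
    45   46   49   61   72   77]]
side 1
[[-20 -17 -14 -11  -8  -5  -2   1   4   7  10  13  16  19  22  25  28  31
   34  37]
 [103 102 102 104 107 110 112 113 114 116 116 112  98  79  55  33  17  16
   19  18]]
side 7
[[-138 -135 -132 -129 -126 -123 -120 -117 -114 -111 -108 -105 -102  -99
   -96  -93  -90  -87  -84  -81]
 [ 102  102  103  103  106  109  112  114  114  115  115  109   93   69
    40   20   12   12   13   17]]
```

Request:
jog_arm --pt "0 0 0 0 -0.75 0.04 1.5" --pt "0 0 0 0 -0.74 0.12 1.5" --pt "0 0 0 0 -0.3 0.06 1.5" --pt "0 0 0 0 0 0 1.5"

```text
time: 21.58
position: [0.5005, -0.2106, 0.1913]
tool_rot: [-0.45, 1.528, 0.452]
ft_force: [2.0, 2.7, 2.7]
grip_width: 0.267
```

```bash
python3 w.py
```

```text
t 21.575 [ 500.5 -210.6  191.3] ang -132.7 r 72.9 F [2.  2.7 2.7] T [ 0.83 -0.83 -0.02] 0.267 q [ 1.02  0.19 -0.74  1.76  0.14  1.25  0.82]
```

Light contact. Lifting the crank straight up.

Request:
jog_arm --pt "0 0 0 -0.3 0 0 1.5" --pt "0 0 0 -0.5 0 0 1.5" --pt "0 0 0 -0.7 0 0 1.5" --pt "0 0 0 -0.7 0 0 1.5" --pt "0 0 0 0 0 0 1.5"

```text
time: 22.2
position: [0.4983, -0.2034, 0.2032]
tool_rot: [-0.444, 1.531, 0.469]
ft_force: [19.1, 10.0, -44.7]
grip_width: 0.274
```

```bash
python3 w.py
```

```text
t 22.2 [ 498.3 -203.4  203.2] ang -138.1 r 69.5 F [ 19.1  10.  -44.7] T [ 1.03 -3.17 -0.21] 0.274 q [ 1.02  0.18 -0.75  1.75  0.12  1.28  0.83]
```

Request:
jog_arm --pt "0 0 0 -0.8 0 0 1.5" --pt "0 0 0 -1 0 0 1.5" --pt "0 0 0 -1.5 0 0 1.5" --pt "0 0 0 -2 0 0 1.5" --pt "0 0 0 -2 0 0 1.5" --pt "0 0 0 0 0 0 1.5"

```text
time: 22.95
position: [0.4999, -0.2119, 0.2862]
tool_rot: [-0.45, 1.53, 0.45]
ft_force: [-0.5, -0.1, -3.3]
grip_width: 0.266
```

```bash
python3 w.py; python3 - <<'E'
from h import *
snap("side","8");snap("top","8");crop("side","8",320,130,480,290,4,"s8")
E
```

```text
t 22.95 [ 499.9 -211.9  286.2] ang -132.4 r 74.3 F [-0.5 -0.1 -3.3] T [-0.01 -0.08 -0.06] 0.266 q [ 1.04  0.13 -0.75  1.62  0.09  1.43  0.85]
```

View pics/s8.png

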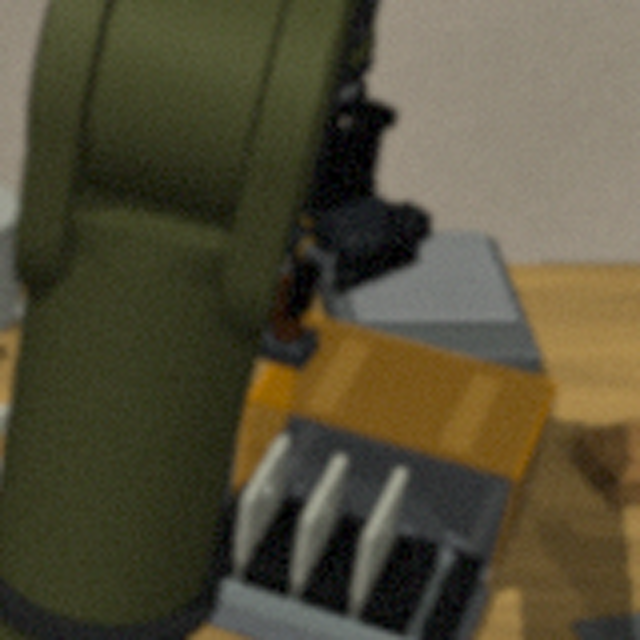

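View pics/top8.png

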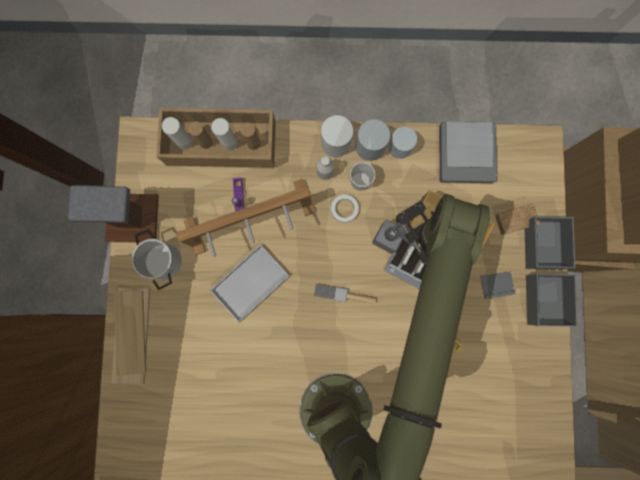

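```bash
python3 - <<'E'
from h import *
a=plan((520,50,270),down(-5),1.5,n=10)
b=plan((357.7,324.6,200),down(-58),1.5,start=a,n=13)
E
```

```text
10 rows: [[3.8,-0.0,-0.0,0.14,2.08,1.59,1.5],[3.8,-0.1,-0.0,0.15,2.18,1.45,1.5],[3.8,-0.0,-0.0,0.15,2.27,1.3,1.5],[3.8,-0.1,-0.0,0.15,2.35,1.15,1.5],[3.8,-0.0,-0.0,0.15,2.43,0.99,1.5],[3.8,-0.1,-0.0,0.15,2.49,0.83,1.5],[3.8,-0.0,-0.0,0.15,2.53,0.66,1.5],[3.8,-0.1,-0.0,0.15,2.57,0.5,1.5],[3.8,-0.0,-0.1,0.15,2.6,0.32,1.5],[3.7,-0.1,0.0,0.14,2.62,0.15,1.5]]
13 rows: [[4.1,0.0,-0.0,0.54,2.0,-1.43,1.5],[4.1,0.0,-0.0,0.54,1.89,-1.57,1.5],[4.1,0.0,-0.0,0.54,1.77,-1.7,1.5],[4.1,0.0,-0.0,0.54,1.65,-1.82,1.5],[4.1,0.0,-0.0,0.54,1.51,-1.93,1.5],[4.1,0.0,-0.0,0.54,1.37,-2.03,1.5],[4.1,0.0,-0.0,0.54,1.22,-2.13,1.5],[4.1,0.0,-0.0,0.54,1.07,-2.21,1.5],[4.0,0.0,-0.0,0.53,0.9,-2.28,1.5],[4.1,0.0,-0.0,0.54,0.74,-2.34,1.5],[4.0,0.0,-0.0,0.53,0.58,-2.38,1.5],[4.1,0.0,-0.0,0.54,0.41,-2.42,1.5],[4.0,0.0,-0.0,0.53,0.23,-2.45,1.5]]
```

Request:
jog_arm --pt "3.8 0 0 0.14 2.08 1.59 1.5" --pt "3.8 -0.1 0 0.15 2.18 1.45 1.5" --pt "3.8 0 0 0.15 2.27 1.3 1.5" --pt "3.8 -0.1 0 0.15 2.35 1.15 1.5" --pt "3.8 0 0 0.15 2.43 1 1.5" --pt "3.8 -0.1 0 0.15 2.49 0.83 1.5" --pt "3.8 0 0 0.15 2.53 0.66 1.5" --pt "3.8 -0.1 0 0.15 2.57 0.5 1.5" --pt "3.8 0 0 0.15 2.6 0.32 1.5" --pt "3.7 -0.1 0 0.14 2.62 0.15 1.5"

```text
time: 24.3
position: [0.5202, 0.0507, 0.27]
tool_rot: [0.07, 1.569, -0.069]
ft_force: [-0.1, -0.4, -3.4]
grip_width: 0.264
```

Request:
jog_arm --pt "4.1 0 0 0.54 2 -1.43 1.5" --pt "4.1 0 0 0.54 1.89 -1.57 1.5" --pt "4.1 0 0 0.54 1.77 -1.7 1.5" --pt "4.1 0 0 0.54 1.65 -1.82 1.5" --pt "4.1 0 0 0.54 1.51 -1.93 1.5" --pt "4.1 0 0 0.54 1.37 -2.03 1.5" --pt "4.1 0 0 0.54 1.22 -2.13 1.5" --pt "4.1 0 0 0.54 1.07 -2.21 1.5"

```text
time: 25.3
position: [0.4201, 0.2193, 0.2269]
tool_rot: [0.518, 1.507, -0.517]
ft_force: [-0.2, -0.0, -3.4]
grip_width: 0.269
```

Request:
jog_arm --pt "4 0 0 0.53 0.9 -2.28 1.5" --pt "4.1 0 0 0.54 0.74 -2.34 1.5" --pt "4 0 0 0.53 0.58 -2.38 1.5" --pt "4.1 0 0 0.54 0.41 -2.42 1.5" --pt "4 0 0 0.53 0.23 -2.45 1.5" --pt "0 0 0 0 0 0 1.5" --pt "0 0 0 0 0 0 1.5"

```text
time: 26.18
position: [0.3591, 0.3241, 0.201]
tool_rot: [0.789, 1.421, -0.786]
ft_force: [0.8, -0.5, -2.3]
grip_width: 0.268
```

```bash
python3 w.py; python3 - <<'E'
from h import *
snap("side","9");snap("top","9");crop("side","9",150,170,330,330,4,"s9");crop("top","9",190,190,340,330,5,"t9")
E
```

```text
t 26.175 [359.1 324.1 201. ] ang 111.6 r 517.5 F [ 0.8 -0.5 -2.3] T [ 0.03  0.01 -0.  ] 0.268 q [ 0.42  0.07 -1.23  1.88  0.07  1.24 -1.84]
```

View pics/s9.png

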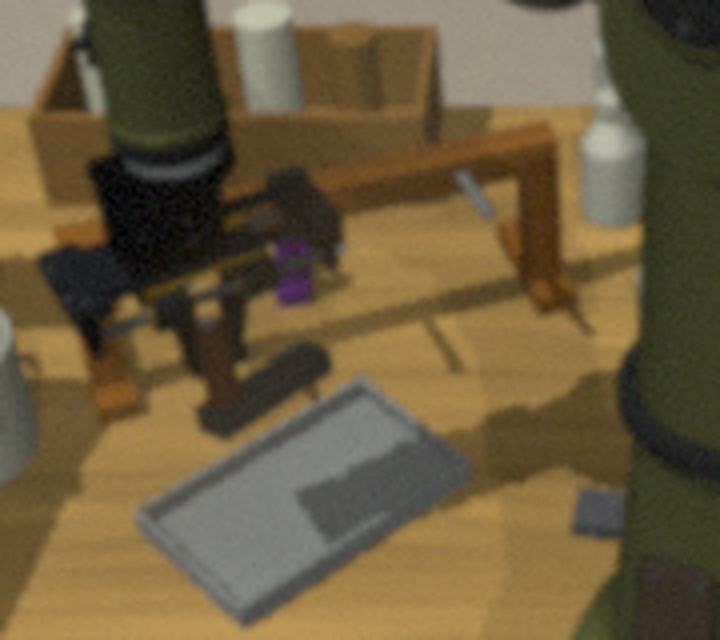

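View pics/t9.png

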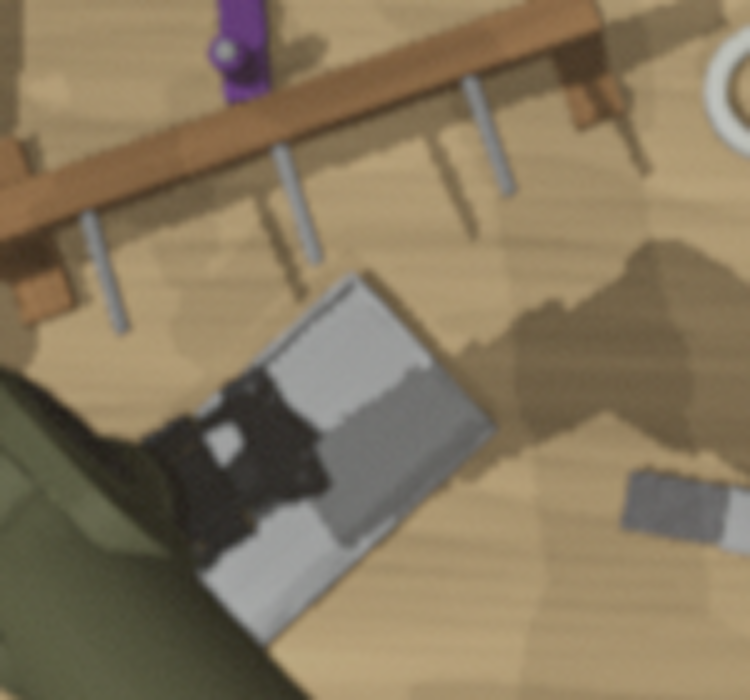

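Request:
jog_arm --pt "0 0 0 1.5 0 0 1.5" --pt "0 0 0 2.5 0 0 1.5" --pt "0 0 0 2.5 0 0 1.5" --pt "0 0 0 2.5 0 0 1.5" --pt "0 0 0 2 0 0 1.5" --pt "0 0 0 1 0 0 1.5" --pt "0 0 0 0.6 0 0 1.5" --pt "0 0 0 0.6 0 0 1.5" --pt "0 0 0 0 0 0 1.5"

```text
time: 27.4
position: [0.3604, 0.3325, 0.075]
tool_rot: [0.796, 1.422, -0.774]
ft_force: [-8.7, 3.0, 30.7]
grip_width: 0.269
```

```bash
python3 w.py
```

```text
t 27.4 [360.4 332.5  75. ] ang 111.2 r 524.9 F [-8.7  3.  30.7] T [0.33 1.67 0.13] 0.269 q [ 0.22  0.31 -1.13  2.01  0.33  1.01 -2.07]
```

```bash
python3 - <<'E'
from h import *
snap("side","10");snap("top","10");crop("side","10",150,190,330,330,4,"s10");crop("top","10",190,190,340,330,5,"t10")
E
```

```text
(no output)
```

View pics/s10.png

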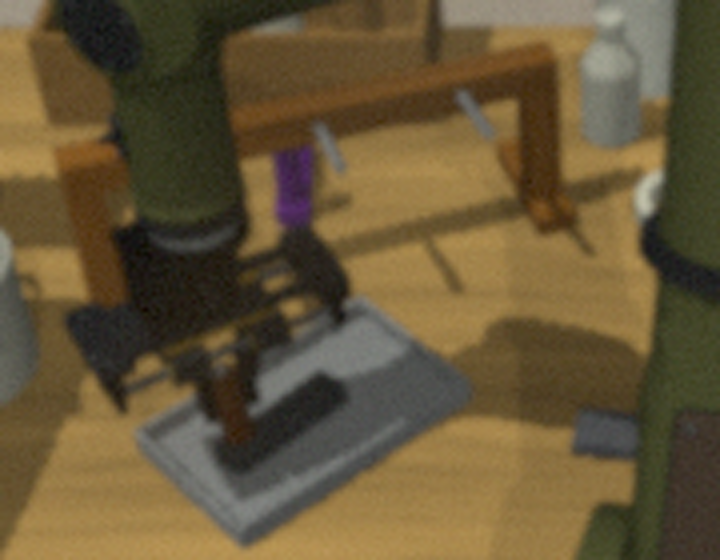

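View pics/t10.png

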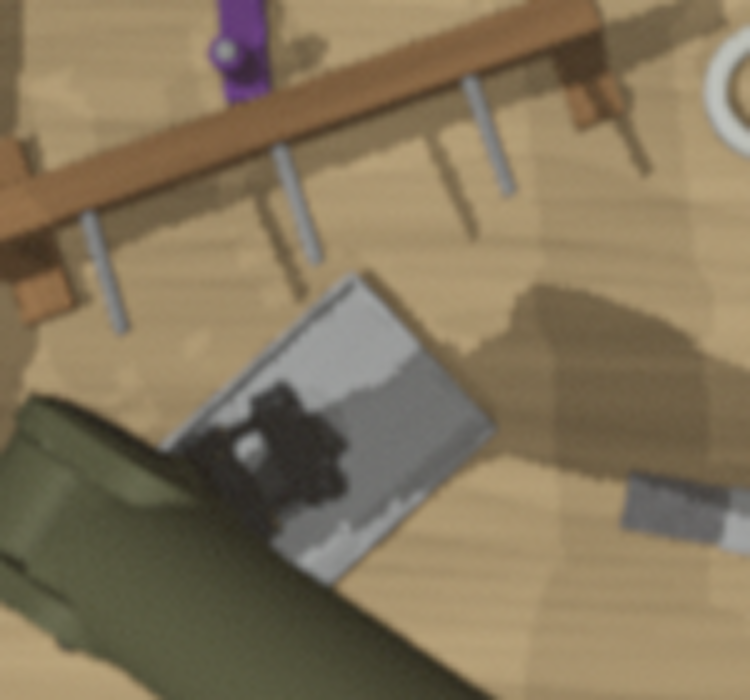

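Request:
jog_arm --pt "0 0 0 -0.3 0 0 1.5" --pt "0 0 0 -0.3 0 0 1.5" --pt "0 0 0 0 0 0 1.5" --pt "0 0 0 0 0 0 1.5"

```text
time: 28.0
position: [0.3596, 0.3264, 0.0761]
tool_rot: [0.791, 1.422, -0.783]
ft_force: [-2.9, 4.1, 4.9]
grip_width: 0.268
```

```bash
python3 w.py
```

```text
t 28.0 [359.6 326.4  76.1] ang 111.5 r 519.5 F [-2.9  4.1  4.9] T [0.72 0.22 0.05] 0.268 q [ 0.24  0.3  -1.13  2.01  0.32  1.02 -2.06]
```

Request:
jog_arm --pt "0 0 0 0 0 0 3" --pt "0 0 0 0 0 0 4.5" --pt "0 0 0 0 0 0 6" --pt "0 0 0 0 0 0 6" --pt "0 0 0 -2 0 0 6" --pt "0 0 0 -3 0 0 6" --pt "0 0 0 -4 0 0 6" --pt "0 0 0 -4 0 0 6" --pt "0 0 0 -4 0 0 6" --pt "0 0 0 -4 0 0 6"

```text
time: 29.25
position: [0.3585, 0.325, 0.2869]
tool_rot: [0.79, 1.42, -0.785]
ft_force: [0.4, -0.8, -0.4]
grip_width: 0.688
```

```bash
python3 w.py; python3 - <<'E'
from h import *
# grasp target for fins (box coords)
for y in(72,24,-24): print(y,bx([[-91,y,95],[-60,y,95]]).round(1))
a=plan((480,100,280),down(0),6)
b=plan((500,-150,290),down(63),6,start=a)
E
```

```text
t 29.25 [358.5 325.  286.9] ang 111.7 r 518.7 F [ 0.4 -0.8 -0.4] T [-0.02 -0.07  0.06] 0.688 q [ 0.52 -0.06 -1.24  1.75 -0.06  1.41 -1.73]
72 [[ 468.5 -201.5   95. ]
 [ 496.1 -215.6   95. ]]
24 [[ 446.7 -244.3   95. ]
 [ 474.3 -258.4   95. ]]
-24 [[ 424.9 -287.1   95. ]
 [ 452.5 -301.1   95. ]]
7 rows: [[-8.3,0.0,-0.0,0.1,-0.24,3.65,6],[-8.3,0.0,-0.0,0.1,-0.76,3.57,6],[-8.3,0.0,-0.0,0.1,-1.27,3.43,6],[-8.3,0.1,-0.0,0.1,-1.75,3.21,6],[-8.2,0.0,-0.0,0.1,-2.19,2.92,6],[-8.3,0.1,-0.1,0.1,-2.59,2.58,6],[-8.2,0.0,-0.0,0.1,-2.93,2.17,6]]
8 rows: [[-7.9,0.0,-0.0,-0.13,-3.12,0.25,6],[-7.9,0.0,-0.0,-0.13,-3.13,-0.18,6],[-7.9,0.0,-0.0,-0.13,-3.08,-0.61,6],[-7.9,0.0,-0.0,-0.12,-2.96,-1.03,6],[-7.9,0.0,-0.0,-0.13,-2.79,-1.42,6],[-7.8,0.0,-0.0,-0.12,-2.57,-1.79,6],[-7.9,0.0,0.0,-0.13,-2.31,-2.13,6],[-7.8,0.0,0.0,-0.12,-1.99,-2.42,6]]
```

```bash
python3 - <<'E'
from h import *
snap("side","11");snap("top","11");crop("side","11",330,170,480,310,5,"s11");crop("top","11",370,190,480,300,6,"t11");crop("top","11",190,220,310,330,5,"t11b")
E
```

```text
(no output)
```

View pics/t11.png

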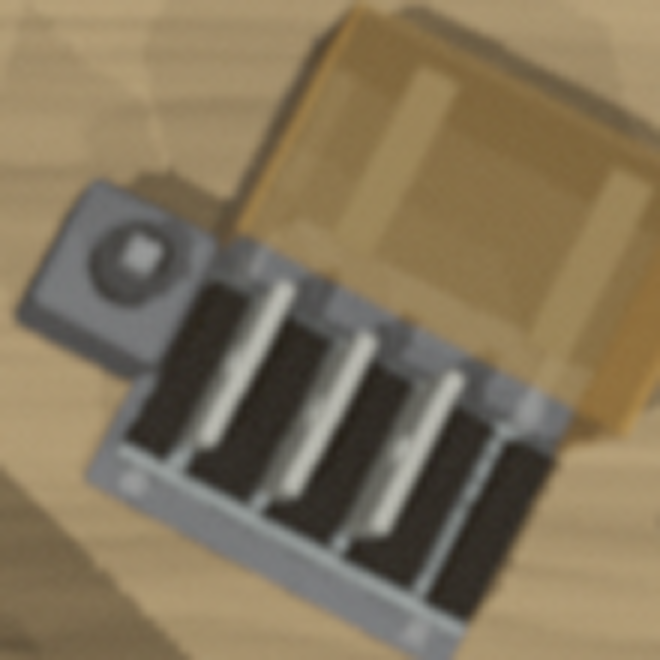

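View pics/s11.png

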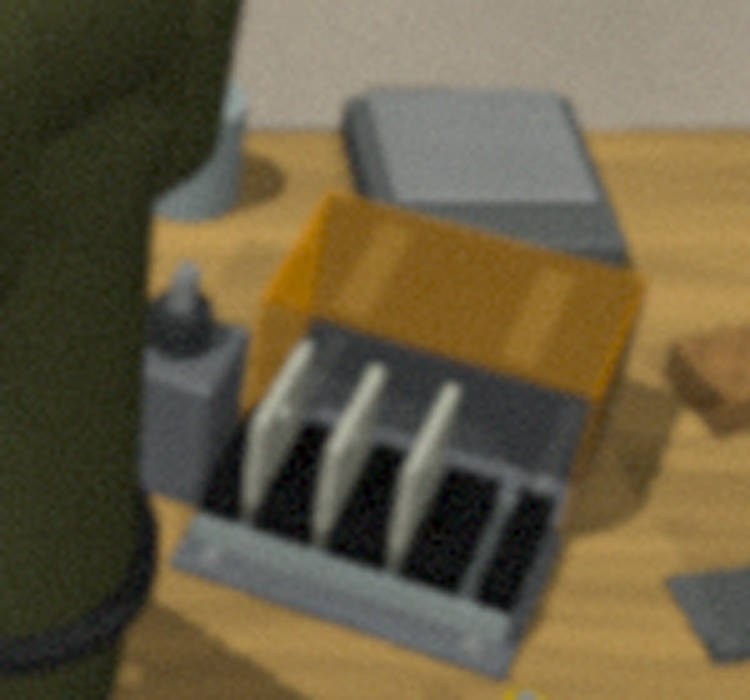

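View pics/t11b.png

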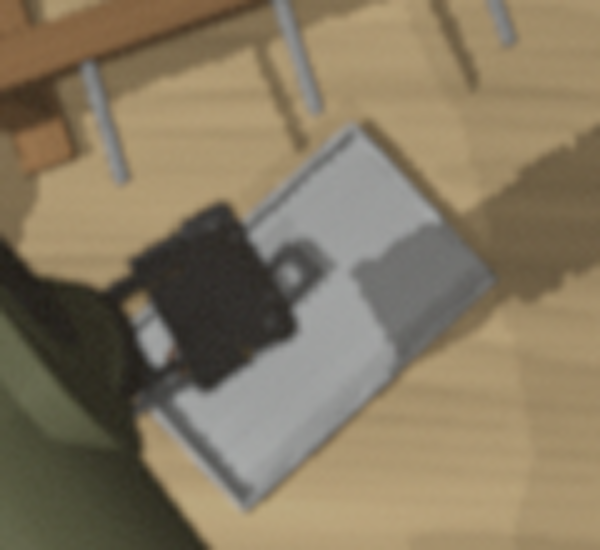

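```bash
python3 - <<'E'
from h import *
T=np.array([[283,283],[207,443],[363,333],[288,497],[453,373],[377,533]])/6-.5+[370,190]
S=np.array([[310,343],[253,420],[378,366],[328,447],[453,385],[403,467]])/5-.5+[330,170]
d=np.load("pics/top11.npy");C=cloud("top",d)
ci,si=np.cos(BOX[2]),np.sin(BOX[2])
def tobox(P):
    v=P[:,:2]-BOX[:2];return np.c_[ci*v[:,0]+si*v[:,1],-si*v[:,0]+ci*v[:,1],P[:,2]]
for t,s in zip(T,S):
    o1,d1=ray("top",[t]);o2,d2=ray("side",[s])
    A=np.c_[d1[0],-d2[0]];x=np.linalg.lstsq(A,o2-o1,rcond=None)[0];p=(o1+d1[0]*x[0]+o2+d2[0]*x[1])/2*1000
    print("tri",p.round(1),"gap",np.linalg.norm(A@x-(o2-o1)).round(4)*1000,"box",tobox(p[None]).round(1),"z110 box",tobox(onz("top",[t],.11)*1000).round(1))
m=(C[...,2]>.095)&(C[...,2]<.125);m[:230]=0;m[:,:390]=0;m[290:]=0;m[:,450:]=0
print(np.median(C[m][:,2]),m.sum())
E
```

```text
tri [ 544.9 -238.7  104.6] gap 3.6 box [[ -6.1  73.6 104.6]] z110 box [[ -8.   75.9 110. ]]
tri [ 461.8 -194.9  111.9] gap 3.9 box [[-100.    74.9  111.9]] z110 box [[-98.9  72.8 110. ]]
tri [ 519.8 -278.7  106. ] gap 2.9 box [[-10.2  26.5 106. ]] z110 box [[-11.6  28.5 110. ]]
tri [ 435.3 -236.3  113.1] gap 2.3 box [[-104.8   25.9  113.1]] z110 box [[-103.9   24.4  110. ]]
tri [ 500.3 -323.5  106.6] gap 1.5 box [[ -7.3 -22.2 106.6]] z110 box [[ -8.4 -20.9 110. ]]
tri [ 418.2 -280.1  112.2] gap 4.4 box [[-100.1  -20.8  112.2]] z110 box [[-98.9 -23.3 110. ]]
0.10843559192981234 512
```

```bash
python3 - <<'E'
from h import *
a=plan((490,60,270),down(-10),3,vmax=5.5,wmax=10)
g=bx([[-84,-22,97]])[0];print(g)
b=plan((g[0],g[1],230),down(63),3,start=a,vmax=5.5,wmax=10)
c=plan(g,down(63),3,start=b,n=5)
E
```

```text
6 rows: [[-8.0,0.1,-0.1,0.33,-0.53,4.91,3],[-8.0,0.1,-0.1,0.32,-1.21,4.79,3],[-8.0,0.0,-0.1,0.32,-1.87,4.58,3],[-8.0,0.1,-0.1,0.32,-2.48,4.28,3],[-8.0,0.0,-0.1,0.32,-3.06,3.89,3],[-7.9,0.1,-0.1,0.33,-3.56,3.42,3]]
[ 432.06766097 -288.46694155   97.        ]
8 rows: [[-9.1,-0.0,0.0,0.5,-4.42,0.05,3],[-9.1,-0.0,0.0,0.5,-4.37,-0.65,3],[-9.1,-0.0,0.0,0.5,-4.21,-1.33,3],[-9.1,-0.0,-0.0,0.5,-3.94,-1.98,3],[-9.2,-0.0,-0.0,0.51,-3.58,-2.58,3],[-9.1,-0.0,-0.0,0.5,-3.12,-3.12,3],[-9.2,-0.0,-0.0,0.51,-2.59,-3.58,3],[-9.1,-0.0,-0.0,0.5,-1.98,-3.95,3]]
5 rows: [[-0.0,-0.0,-0.0,2.66,-0.0,0.0,3],[-0.0,-0.0,-0.0,2.66,-0.0,0.0,3],[-0.0,-0.0,-0.0,2.66,-0.0,0.0,3],[-0.0,-0.0,-0.0,2.66,-0.0,0.01,3],[-0.0,-0.0,-0.0,2.66,-0.0,0.0,3]]
```

Request:
jog_arm --pt "-8 0.1 -0.1 0.33 -0.53 4.91 3" --pt "-8 0.1 -0.1 0.32 -1.21 4.79 3" --pt "-8 0 -0.1 0.32 -1.87 4.58 3" --pt "-8 0.1 -0.1 0.32 -2.48 4.28 3" --pt "-8 0 -0.1 0.32 -3.06 3.9 3" --pt "-7.9 0.1 -0.1 0.33 -3.56 3.42 3"

```text
time: 30.1
position: [0.4878, 0.0572, 0.2647]
tool_rot: [0.132, 1.575, -0.138]
ft_force: [0.1, 0.4, 1.4]
grip_width: 0.352
```

Request:
jog_arm --pt "-9.1 0 0 0.5 -4.42 0.05 3" --pt "-9.1 0 0 0.5 -4.37 -0.65 3" --pt "-9.1 0 0 0.5 -4.21 -1.33 3" --pt "-9.1 0 0 0.5 -3.94 -1.98 3" --pt "-9.2 0 0 0.51 -3.58 -2.58 3" --pt "-9.1 0 0 0.5 -3.12 -3.12 3" --pt "-9.2 0 0 0.51 -2.59 -3.58 3" --pt "-9.1 0 0 0.5 -1.98 -3.95 3" --pt "0 0 0 0 0 0 3"

```text
time: 31.22
position: [0.4266, -0.2933, 0.2249]
tool_rot: [-0.847, 1.409, 0.854]
ft_force: [1.1, 1.0, 0.1]
grip_width: 0.344
```

```bash
python3 - <<'E'
from h import *
s=get_state();print(s["position"],np.round(s["joint_positions"],2))
snap("top","12");crop("top","12",180,210,310,330,5,"t12")
g=bx([[-84,-22,97]])[0]
c=plan(g,down(63),3,n=5)
E
```

```text
[ 0.42658585 -0.29326363  0.2249406 ] [ 0.98  0.08 -0.46  1.78  0.04  1.3   1.61]
5 rows: [[-0.1,-0.1,-0.1,2.57,-0.08,0.09,3],[-0.1,-0.0,-0.1,2.57,-0.07,0.09,3],[-0.1,-0.1,-0.1,2.57,-0.07,0.09,3],[-0.0,-0.0,-0.1,2.56,-0.06,0.08,3],[-0.1,-0.1,-0.1,2.57,-0.06,0.08,3]]
```

View pics/t12.png

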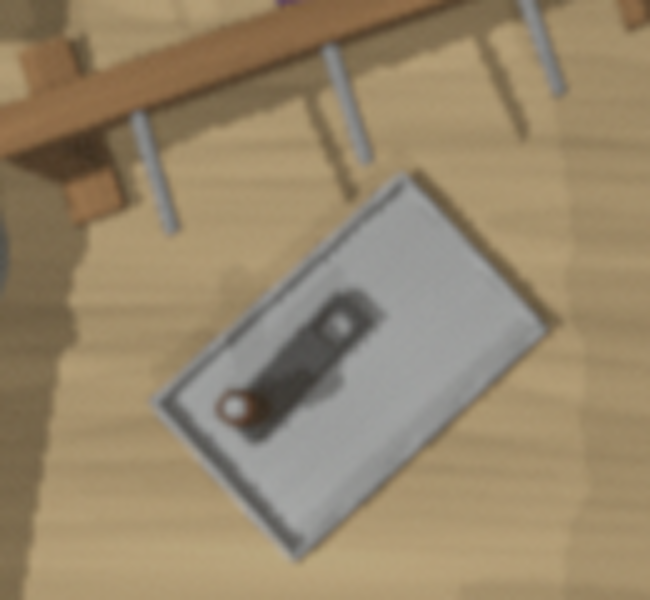

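The crank lies flat in the tray (about px 240,285). Next, the first fin.

Request:
jog_arm --pt "-0.1 -0.1 -0.1 2.57 -0.08 0.09 3" --pt "-0.1 0 -0.1 2.57 -0.07 0.09 3" --pt "-0.1 -0.1 -0.1 2.57 -0.07 0.09 3" --pt "0 0 -0.1 2.56 -0.06 0.08 3" --pt "-0.1 -0.1 -0.1 2.57 -0.06 0.08 3" --pt "0 0 0 0 0 0 3" --pt "0 0 0 0 0 0 0.5" --pt "0 0 0 0 0 0 0.5" --pt "0 0 0 0 0 0 0.5" --pt "0 0 0 0 0 0 0.5" --squeeze 30

```text
time: 32.52
position: [0.4337, -0.2886, 0.0994]
tool_rot: [-0.862, 1.394, 0.855]
ft_force: [-1.1, -0.4, 2.7]
grip_width: 0.089
```

```bash
python3 w.py
```

```text
t 32.525 [ 433.7 -288.6   99.4] ang -131.5 r 175.6 F [-1.1 -0.4  2.7] T [-0.16  0.05 -0.1 ] 0.089 q [ 0.96  0.2  -0.46  1.93  0.1   1.04  1.56]
```

```bash
cat >> h.py <<'E'
RACK=(591.4,288.1,np.radians(21.0))
def rk(L):
    L=np.atleast_2d(np.array(L,float));c,s=np.cos(RACK[2]),np.sin(RACK[2]);return np.c_[RACK[0]+c*L[:,0]-s*L[:,1],RACK[1]+s*L[:,0]+c*L[:,1],L[:,2]]
E
python3 - <<'E'
from h import *
s=get_state();p=np.array(s["position"])*1000;r=R.from_rotvec(s["tool_rot"])
t=rk([[-125,-91.5,200]])[0];print(t)
u=plan(p+[0,0,160],r,0.5,n=5)
m=plan((t[0],-40,250),down(40),0.5,start=u,vmax=4)
e=plan(t,down(21),0.5,start=m,vmax=4)
E
```

```text
[507.49311407 157.88139728 200.        ]
5 rows: [[0.0,0.0,0.0,-3.2,-0.01,-0.01,0.5],[0.0,0.0,0.0,-3.2,-0.02,-0.0,0.5],[0.0,0.0,0.0,-3.2,-0.01,-0.01,0.5],[0.0,0.0,0.0,-3.2,-0.02,-0.0,0.5],[0.0,0.0,0.0,-3.2,-0.01,-0.01,0.5]]
7 rows: [[3.3,-0.0,0.0,0.13,0.66,3.65,0.5],[3.3,-0.0,0.0,0.12,0.87,3.6,0.5],[3.3,-0.0,0.1,0.13,1.07,3.55,0.5],[3.3,-0.0,0.0,0.13,1.28,3.48,0.5],[3.3,-0.0,0.1,0.12,1.47,3.4,0.5],[3.4,-0.0,0.0,0.13,1.67,3.31,0.5],[3.3,-0.0,0.1,0.13,1.85,3.2,0.5]]
6 rows: [[3.2,-0.0,-0.0,0.83,2.53,2.12,0.5],[3.2,-0.0,-0.0,0.83,2.64,1.98,0.5],[3.2,-0.0,-0.0,0.83,2.75,1.83,0.5],[3.1,-0.0,-0.0,0.84,2.84,1.67,0.5],[3.2,-0.0,-0.0,0.83,2.93,1.51,0.5],[3.1,-0.0,-0.0,0.84,3.01,1.35,0.5]]
```

Request:
jog_arm --pt "0 0 0 -1.5 0 0 0.5" --pt "0 0 0 -3 0 0 0.5" --pt "0 0 0 -4 0 0 0.5" --pt "0 0 0 -4 0 0 0.5" --pt "0 0 0 -4 0 0 0.5" --pt "0 0 0 -3 0 0 0.5"

```text
time: 33.28
position: [0.4336, -0.2868, 0.2965]
tool_rot: [-0.863, 1.392, 0.855]
ft_force: [0.6, 0.2, -1.0]
grip_width: 0.091
```

Request:
jog_arm --pt "3.3 0 0 0.13 0.66 3.65 0.5" --pt "3.3 0 0 0.12 0.87 3.6 0.5" --pt "3.3 0 0.1 0.13 1.07 3.55 0.5" --pt "3.3 0 0 0.13 1.28 3.48 0.5" --pt "3.3 0 0.1 0.12 1.47 3.4 0.5" --pt "3.4 0 0 0.13 1.67 3.31 0.5" --pt "3.3 0 0.1 0.13 1.85 3.2 0.5"

```text
time: 34.15
position: [0.5068, -0.0368, 0.2855]
tool_rot: [-0.545, 1.501, 0.548]
ft_force: [0.0, -0.9, -0.9]
grip_width: 0.089
```

Request:
jog_arm --pt "3.2 0 0 0.83 2.53 2.12 0.5" --pt "3.2 0 0 0.83 2.64 2 0.5" --pt "3.2 0 0 0.83 2.75 1.83 0.5" --pt "3.1 0 0 0.84 2.84 1.67 0.5" --pt "3.2 0 0 0.83 2.93 1.51 0.5" --pt "3.1 0 0 0.84 3 1.35 0.5" --pt "0 0 0 0 0 0 0.5" --pt "0 0 0 0 0 0 0.5"

```text
time: 35.15
position: [0.5068, 0.159, 0.2354]
tool_rot: [-0.288, 1.552, 0.29]
ft_force: [1.4, -0.3, -1.0]
grip_width: 0.087
```

```bash
python3 w.py; python3 - <<'E'
from h import *
snap("side","13");snap("top","13");crop("side","13",220,120,370,270,5,"s13");crop("top","13",260,150,360,250,6,"t13")
t=rk([[-125,-91.5,200]])[0]
plan(t,down(21),0.5,n=1)
E
```

```text
t 35.15 [506.8 159.  235.4] ang 97.8 r 318.9 F [ 1.4 -0.3 -1. ] T [-0.01 -0.11  0.01] 0.087 q [ 0.46  0.14 -0.88  1.73  0.11  1.32 -0.07]
1 rows: [[-0.0,-0.0,-0.1,3.53,-0.04,0.03,0.5]]
```

View pics/s13.png

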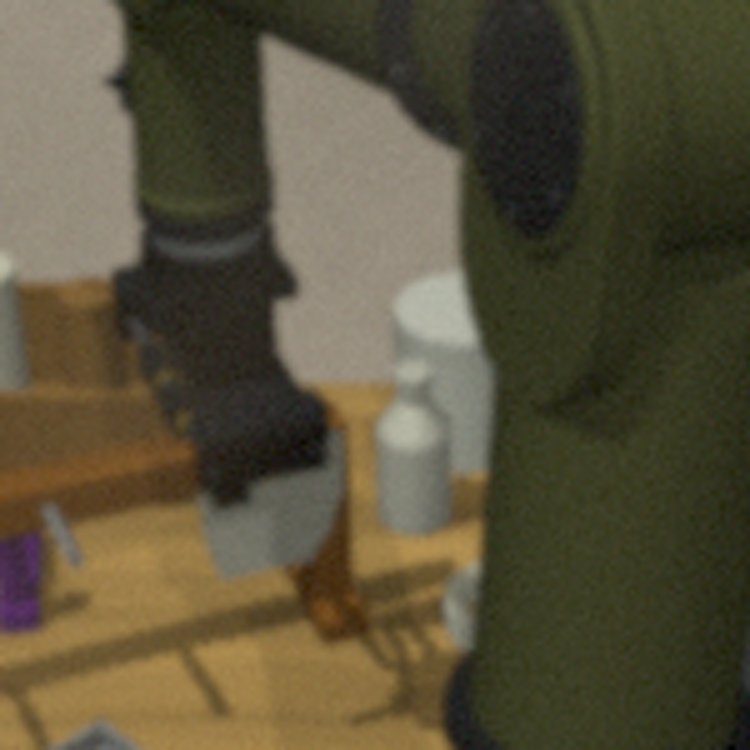

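View pics/t13.png

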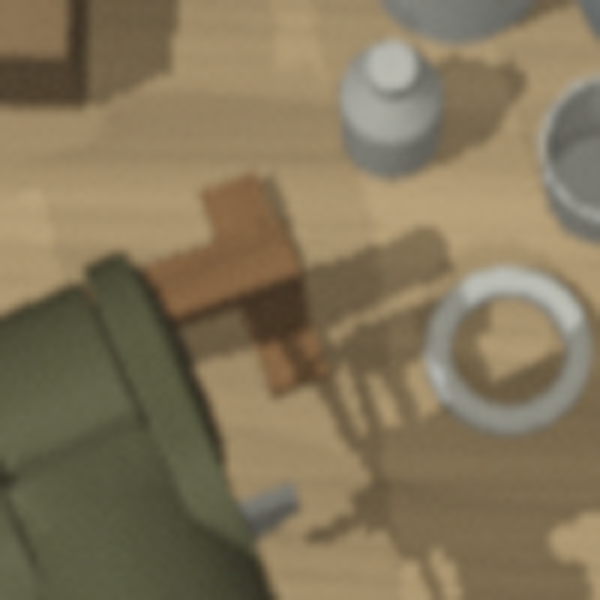

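```bash
cat >> h.py <<'E'
def finov(n,tag,offx,dz,b,k,out,peg=None):
    """held fin outline: fin centre offset offx from TCP along fin +x (tool y dir sign by projection), hole dz below TCP"""
    s=get_state();p=np.array(s["position"])*1000;r=R.from_rotvec(s["tool_rot"]);M=r.as_matrix()
    up=-M[:,0];fx=M[:,1]*(-1)  # fin x = -tool y
    hole=p+fx*offx-up*dz
    f=lambda x,z:hole+fx*x+up*z
    L=[f(-45,20),f(45,20),f(22,-70),f(-36,-70)]
    x0,y0,x1,y1=b;im=cv2.imread(f"pics/{n}{tag}.png");o=cv2.resize(im[y0:y1,x0:x1],None,fx=k,fy=k,interpolation=cv2.INTER_CUBIC)
    z=lambda P:((proj(n,np.array(P)/1000)-[x0,y0]+.5)*k).astype(int)
    cv2.polylines(o,[z(L)],True,(0,0,255),1)
    a=np.linspace(0,6.28,24);cv2.polylines(o,[z([f(10*np.cos(t),10*np.sin(t)) for t in a])],True,(0,0,255),1)
    for y in(-120,0,120):cv2.polylines(o,[z(rk([[-15,y,150],[-91,y,163.4]]))],False,(0,255,0),1)
    cv2.imwrite(f"pics/{out}.png",o);print("hole",hole.round(1))
E
python3 - <<'E'
from h import *
print(R.from_rotvec(get_state()["tool_rot"]).as_matrix().round(2))
finov("side","13",28.5,9.4,(220,120,340,260),5,"s13o")
E
```

```text
[[-0.   -0.36  0.93]
 [ 0.    0.93  0.36]
 [-1.    0.   -0.  ]]
hole [517.3 131.5 225.9]
```

View pics/s13o.png

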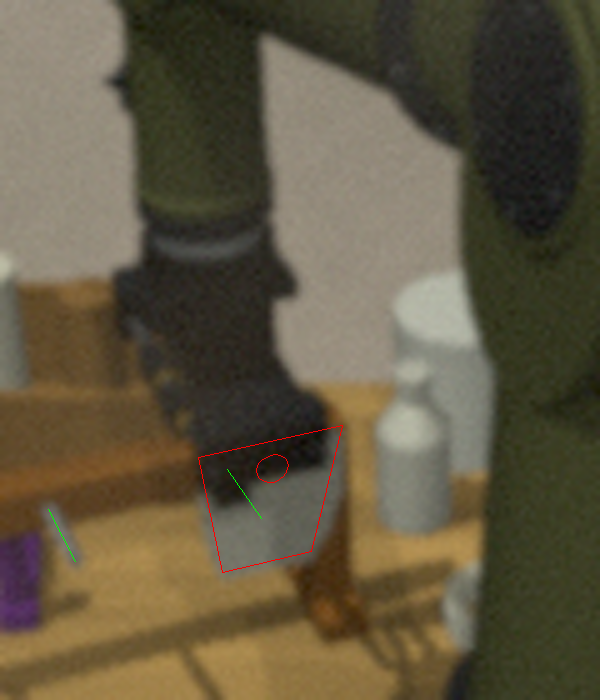

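```bash
python3 - <<'E'
from h import *
a=plan(rk([[-118,-91.5,177.8]])[0],down(21),0.5,n=3)
b=plan(rk([[-60,-91.5,167.4]])[0],down(21),0.5,start=a,n=6)
E
```

```text
3 rows: [[-0.0,-0.0,-0.0,1.92,-0.02,0.24,0.5],[-0.0,-0.0,-0.0,1.91,-0.01,0.25,0.5],[-0.0,-0.0,-0.1,1.92,-0.02,0.24,0.5]]
6 rows: [[-0.0,-0.0,0.0,0.17,0.0,0.97,0.5],[-0.0,-0.0,0.0,0.17,0.0,0.97,0.5],[-0.0,-0.0,0.0,0.17,0.0,0.97,0.5],[-0.0,-0.0,0.0,0.18,0.0,0.96,0.5],[-0.0,-0.0,0.0,0.17,0.0,0.97,0.5],[-0.0,-0.0,0.0,0.18,0.01,0.96,0.5]]
```

Request:
jog_arm --pt "0 0 0 1.92 -0.02 0.24 0.5" --pt "0 0 0 1.91 -0.01 0.25 0.5" --pt "0 0 -0.1 1.92 -0.02 0.24 0.5" --pt "0 0 0 0 0 0 0.5" --pt "0 0 0 0 0 0 0.5"

```text
time: 35.88
position: [0.5137, 0.1619, 0.1774]
tool_rot: [-0.289, 1.552, 0.289]
ft_force: [0.2, 0.3, -0.1]
grip_width: 0.094
```

```bash
python3 w.py; python3 - <<'E'
from h import *
snap("side","14")
finov("side","14",28.5,9.4,(220,140,320,250),6,"s14o")
E
```

```text
t 35.875 [513.7 161.9 177.4] ang 96.5 r 321.0 F [ 0.2  0.3 -0.1] T [ 0.04 -0.07  0.02] 0.094 q [ 0.43  0.22 -0.87  1.79  0.18  1.22 -0.12]
hole [524.2 135.4 168.4]
```

View pics/s14o.png

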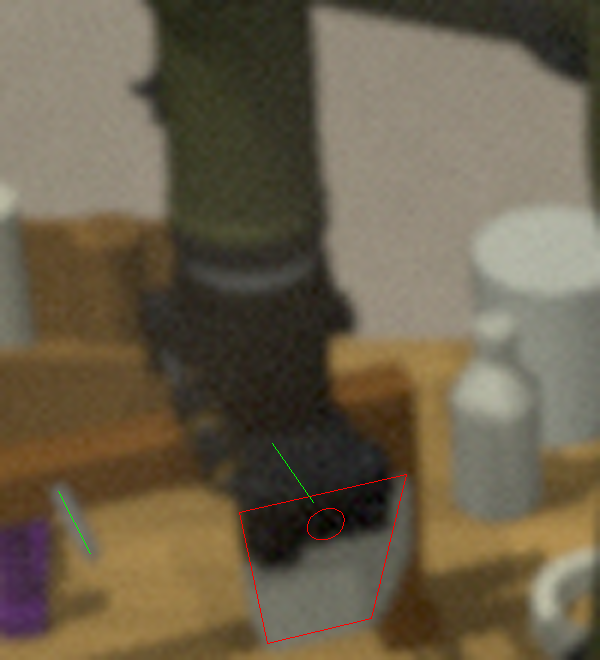

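Request:
jog_arm --pt "0 0 0 0.17 0 0.97 0.5" --pt "0 0 0 0.17 0 0.97 0.5" --pt "0 0 0 0.17 0 0.97 0.5" --pt "0 0 0 0.18 0 0.96 0.5" --pt "0 0 0 0 0 0 0.5"

```text
time: 36.55
position: [0.5502, 0.176, 0.17]
tool_rot: [-0.288, 1.553, 0.29]
ft_force: [-0.0, -0.4, -0.5]
grip_width: 0.091
```

```bash
python3 w.py
```

```text
t 36.55 [550.2 176.  170. ] ang 90.0 r 333.0 F [-0.  -0.4 -0.5] T [ 0.09 -0.08 -0.03] 0.091 q [ 0.36  0.32 -0.85  1.7   0.25  1.23 -0.18]
```

Request:
jog_arm --pt "0 0 0 0.17 0 0.97 0.5" --pt "0 0 0 0.18 0 0.96 0.5" --pt "0 0 0 0 0 0 0.5" --pt "0 0 0 0.3 0 0 0.5" --pt "0 0 0 0 0 0 0.5"

```text
time: 37.17
position: [0.5678, 0.1824, 0.1641]
tool_rot: [-0.289, 1.552, 0.288]
ft_force: [0.0, 0.7, 0.2]
grip_width: 0.09
```

```bash
python3 w.py; python3 - <<'E'
from h import *
snap("side","15");snap("top","15")
finov("side","15",28.5,9.4,(220,140,320,250),6,"s15o")
E
```

```text
t 37.175 [567.8 182.4 164.1] ang 87.0 r 339.9 F [0.  0.7 0.2] T [ 0.01 -0.23  0.04] 0.09 q [ 0.33  0.37 -0.84  1.67  0.29  1.24 -0.2 ]
hole [578.1 155.8 154.7]
```

View pics/s15o.png

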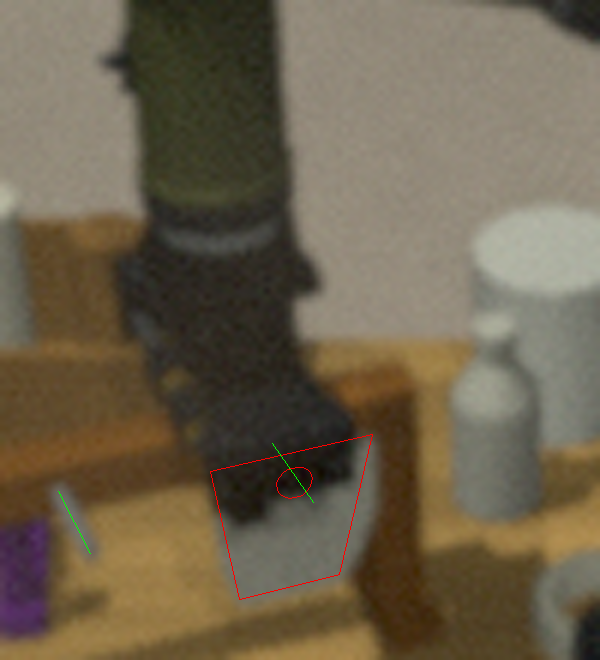

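Request:
jog_arm --pt "0 0 0 0.15 0 0 0.5" --pt "0 0 0 0.15 0 0 0.5" --pt "0 0 0 0 0 0 0.5"

```text
time: 37.65
position: [0.5685, 0.1823, 0.1627]
tool_rot: [-0.289, 1.55, 0.287]
ft_force: [-0.7, -1.7, 8.6]
grip_width: 0.09
```

Request:
jog_arm --pt "0 0 0 -0.1 0 0 0.5" --pt "0 0 0 0 0 0 1.5" --pt "0 0 0 0 0 0 2.6" --pt "0 0 0 0 0 0 2.6" --pt "0 0 0 -2 0 0 2.6" --pt "0 0 0 -3 0 0 2.6" --pt "0 0 0 -3 0 0 2.6" --pt "0 0 0 -3 0 0 2.6"

```text
time: 38.65
position: [0.5679, 0.1828, 0.2744]
tool_rot: [-0.289, 1.551, 0.289]
ft_force: [0.8, -0.6, -0.1]
grip_width: 0.303
```

```bash
python3 w.py; python3 - <<'E'
from h import *
snap("side","16");crop("side","16",220,140,320,250,6,"s16")
# next fin 24
g=bx([[-57.5-29,26,98]])[0];print(g)
a=plan((470,-100,270),down(45),3,vmax=5,wmax=9)
b=plan((g[0],g[1],225),down(63),3,start=a,vmax=5,wmax=9)
E
```

```text
t 38.65 [567.9 182.8 274.4] ang 87.0 r 340.3 F [ 0.8 -0.6 -0.1] T [ 0.   -0.13  0.  ] 0.303 q [ 0.35  0.3  -0.87  1.52  0.23  1.43 -0.15]
[ 451.63168865 -244.56365214   98.        ]
7 rows: [[-3.4,0.1,0.0,0.11,-3.27,-2.79,3],[-3.4,0.0,0.0,0.11,-3.1,-2.97,3],[-3.4,0.1,0.0,0.11,-2.92,-3.15,3],[-3.4,0.0,0.0,0.12,-2.73,-3.32,3],[-3.4,0.1,0.0,0.12,-2.52,-3.48,3],[-3.5,0.0,0.1,0.12,-2.31,-3.62,3],[-3.4,0.1,0.0,0.13,-2.09,-3.76,3]]
4 rows: [[-4.5,-0.0,0.0,1.13,-2.23,-2.88,3],[-4.5,-0.0,0.0,1.12,-2.0,-3.04,3],[-4.5,-0.0,0.0,1.13,-1.75,-3.19,3],[-4.5,-0.0,0.0,1.12,-1.5,-3.33,3]]
```

View pics/s16.png

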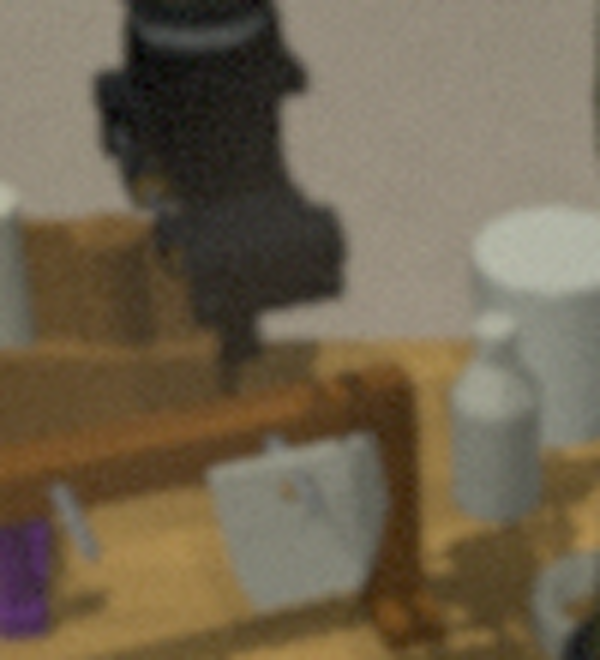

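Request:
jog_arm --pt "-3.4 0.1 0 0.11 -3.27 -2.79 3" --pt "-3.4 0 0 0.11 -3.1 -2.97 3" --pt "-3.4 0.1 0 0.11 -2.92 -3.15 3" --pt "-3.4 0 0 0.12 -2.73 -3.32 3" --pt "-3.4 0.1 0 0.12 -2.52 -3.48 3" --pt "-3.5 0 0.1 0.12 -2.31 -3.62 3" --pt "-3.4 0.1 0 0.13 -2.1 -3.76 3"

```text
time: 39.58
position: [0.4679, -0.1024, 0.2656]
tool_rot: [-0.617, 1.489, 0.615]
ft_force: [0.7, -0.9, 0.2]
grip_width: 0.349
```

Request:
jog_arm --pt "-4.5 0 0 1.13 -2.23 -2.88 3" --pt "-4.5 0 0 1.12 -2 -3.04 3" --pt "-4.5 0 0 1.13 -1.75 -3.19 3" --pt "-4.5 0 0 1.12 -1.5 -3.33 3" --pt "0 0 0 0 0 0 3" --pt "0 0 0 0 0 0 3"

```text
time: 40.33
position: [0.4501, -0.2453, 0.2207]
tool_rot: [-0.855, 1.403, 0.857]
ft_force: [0.9, 0.2, -0.3]
grip_width: 0.343
```

```bash
python3 - <<'E'
from h import *
s=get_state();print(s["position"],np.round(s["joint_positions"],2))
g=bx([[-57.5-29,26,98]])[0]
c=plan(g,down(63),3,n=5)
E
```

```text
[ 0.45005814 -0.24526411  0.22068159] [ 0.99  0.07 -0.57  1.8   0.05  1.29  1.51]
5 rows: [[-0.0,-0.1,-0.1,2.45,-0.03,0.04,3],[-0.0,-0.0,-0.0,2.45,-0.03,0.03,3],[-0.0,-0.1,-0.1,2.46,-0.03,0.04,3],[-0.0,-0.0,-0.0,2.45,-0.03,0.03,3],[-0.0,-0.1,-0.1,2.46,-0.02,0.03,3]]
```

Request:
jog_arm --pt "0 -0.1 -0.1 2.45 -0.03 0.04 3" --pt "0 0 0 2.45 -0.03 0.03 3" --pt "0 -0.1 -0.1 2.46 -0.03 0.04 3" --pt "0 0 0 2.45 -0.03 0.03 3" --pt "0 -0.1 -0.1 2.46 -0.02 0.03 3" --pt "0 0 0 0 0 0 3" --pt "0 0 0 0 0 0 0.5" --pt "0 0 0 0 0 0 0.5" --pt "0 0 0 0 0 0 0.5" --pt "0 0 0 0 0 0 0.5"

```text
time: 41.58
position: [0.4513, -0.2457, 0.098]
tool_rot: [-0.856, 1.397, 0.854]
ft_force: [0.2, 0.7, 3.9]
grip_width: 0.09
```

```bash
python3 - <<'E'
from h import *
s=get_state();p=np.array(s["position"])*1000;print(p,s["grip_width"],s["ft_force"])
v=p[:2]-BOX[:2];c,q=np.cos(BOX[2]),np.sin(BOX[2]);print("box",c*v[0]+q*v[1],-q*v[0]+c*v[1])
r=R.from_rotvec(s["tool_rot"])
u=plan(p+[0,0,195],r,0.5,n=6)
t=rk([[-125,28,230]])[0];print(t)
m=plan((490,-40,270),down(40),0.5,start=u,vmax=4)
e=plan(t,down(21),0.5,start=m,vmax=4)
E
```

```text
[ 451.2919323  -245.68778087   97.99485666] 0.09042502398150859 [0.15944367 0.66558968 3.89100554]
box -86.29238136104807 24.844147813166938
6 rows: [[0.0,0.0,0.0,-3.25,-0.0,-0.0,0.5],[-0.0,0.0,0.0,-3.25,-0.0,-0.0,0.5],[-0.0,0.0,0.0,-3.25,-0.0,-0.0,0.5],[-0.0,0.0,0.0,-3.25,-0.0,-0.0,0.5],[-0.0,0.0,0.0,-3.25,-0.01,-0.01,0.5],[-0.0,0.0,0.0,-3.25,-0.0,-0.0,0.5]]
[464.6681441  269.44425825 230.        ]
6 rows: [[3.8,-0.0,0.0,0.38,0.98,3.35,0.5],[3.8,-0.0,0.0,0.38,1.2,3.27,0.5],[3.8,-0.0,0.0,0.38,1.42,3.19,0.5],[3.9,-0.0,0.0,0.38,1.63,3.08,0.5],[3.8,-0.0,0.0,0.38,1.83,2.97,0.5],[3.9,-0.0,0.1,0.38,2.02,2.84,0.5]]
8 rows: [[2.4,-0.0,-0.0,0.5,3.17,2.24,0.5],[2.4,-0.0,-0.0,0.5,3.26,2.11,0.5],[2.4,-0.0,-0.0,0.5,3.34,1.97,0.5],[2.4,-0.0,-0.0,0.5,3.42,1.83,0.5],[2.3,-0.0,-0.0,0.5,3.5,1.68,0.5],[2.4,-0.0,-0.0,0.5,3.56,1.54,0.5],[2.3,-0.0,-0.0,0.51,3.63,1.39,0.5],[2.4,-0.0,-0.0,0.5,3.68,1.24,0.5]]
```

Request:
jog_arm --pt "0 0 0 -1.5 0 0 0.5" --pt "0 0 0 -3 0 0 0.5" --pt "0 0 0 -4 0 0 0.5" --pt "0 0 0 -4 0 0 0.5" --pt "0 0 0 -4 0 0 0.5" --pt "0 0 0 -3 0 0 0.5"

```text
time: 42.32
position: [0.4513, -0.2452, 0.295]
tool_rot: [-0.857, 1.396, 0.854]
ft_force: [-0.5, -1.3, -1.2]
grip_width: 0.092
```

Request:
jog_arm --pt "3.8 0 0 0.38 1 3.35 0.5" --pt "3.8 0 0 0.38 1.2 3.27 0.5" --pt "3.8 0 0 0.38 1.42 3.19 0.5" --pt "3.9 0 0 0.38 1.63 3.08 0.5" --pt "3.8 0 0 0.38 1.83 2.97 0.5" --pt "3.9 0 0.1 0.38 2 2.84 0.5"

```text
time: 43.08
position: [0.4896, -0.0384, 0.2701]
tool_rot: [-0.544, 1.502, 0.545]
ft_force: [0.9, 0.4, -1.7]
grip_width: 0.087
```

Request:
jog_arm --pt "2.4 0 0 0.5 3.17 2.24 0.5" --pt "2.4 0 0 0.5 3.26 2.1 0.5" --pt "2.4 0 0 0.5 3.34 1.97 0.5" --pt "2.4 0 0 0.5 3.42 1.83 0.5" --pt "2.3 0 0 0.5 3.5 1.68 0.5" --pt "2.4 0 0 0.5 3.56 1.54 0.5" --pt "2.3 0 0 0.5 3.63 1.4 0.5" --pt "2.4 0 0 0.5 3.68 1.24 0.5" --pt "0 0 0 0 0 0 0.5" --pt "0 0 0 0 0 0 0.5"

```text
time: 44.32
position: [0.4643, 0.2692, 0.2301]
tool_rot: [-0.287, 1.553, 0.288]
ft_force: [0.4, -0.1, -1.6]
grip_width: 0.09
```

```bash
python3 - <<'E'
from h import *
s=get_state();p=np.array(s["position"])*1000;print(p,s["grip_width"],s["ft_force"],np.round(s["joint_positions"],2))
snap("side","17")
finov("side","17",28.8,8,(160,120,270,240),5,"s17o")
a=plan(rk([[-118,28.8,176.2]])[0],down(21),0.5,n=3)
E
```

```text
[464.30574359 269.21053735 230.05816389] 0.09022314601699412 [ 0.43339318 -0.126368   -1.58906181] [ 0.38  0.21 -1.06  1.72  0.18  1.32 -0.35]
hole [474.9 241.7 222. ]
3 rows: [[-0.0,-0.0,-0.0,1.79,0.05,0.25,0.5],[-0.0,-0.0,-0.0,1.8,0.06,0.24,0.5],[-0.1,-0.1,-0.0,1.79,0.05,0.25,0.5]]
```

View pics/s17o.png

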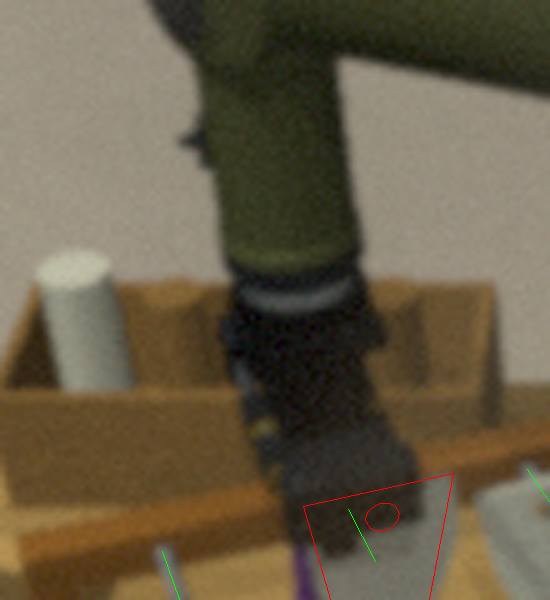

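Request:
jog_arm --pt "0 0 0 1.79 0.05 0.25 0.5" --pt "0 0 0 1.8 0.06 0.24 0.5" --pt "0 -0.1 0 1.79 0.05 0.25 0.5" --pt "0 0 0 0 0 0 0.5"

```text
time: 44.88
position: [0.4693, 0.2732, 0.1737]
tool_rot: [-0.286, 1.556, 0.289]
ft_force: [-0.2, 0.4, -0.2]
grip_width: 0.087
```

```bash
python3 - <<'E'
from h import *
s=get_state();p=np.array(s["position"])*1000;print(p,s["ft_force"])
b=plan(rk([[-60,28.8,166.0]])[0],down(21),0.5,n=6)
snap("side","18")
finov("side","18",28.8,8,(160,140,270,250),6,"s18o")
E
```

```text
[469.33727638 273.19528087 173.68132292] [-0.22442301  0.41752632 -0.2238166 ]
6 rows: [[-0.0,-0.0,-0.0,0.12,-0.02,0.99,0.5],[-0.0,-0.0,-0.0,0.13,-0.02,0.99,0.5],[-0.0,-0.1,-0.0,0.12,-0.02,0.99,0.5],[-0.0,-0.0,-0.0,0.13,-0.01,0.99,0.5],[-0.0,-0.1,-0.1,0.13,-0.02,0.99,0.5],[-0.0,-0.0,-0.0,0.12,-0.01,0.98,0.5]]
hole [480.1 246.9 166.8]
```

View pics/s18o.png

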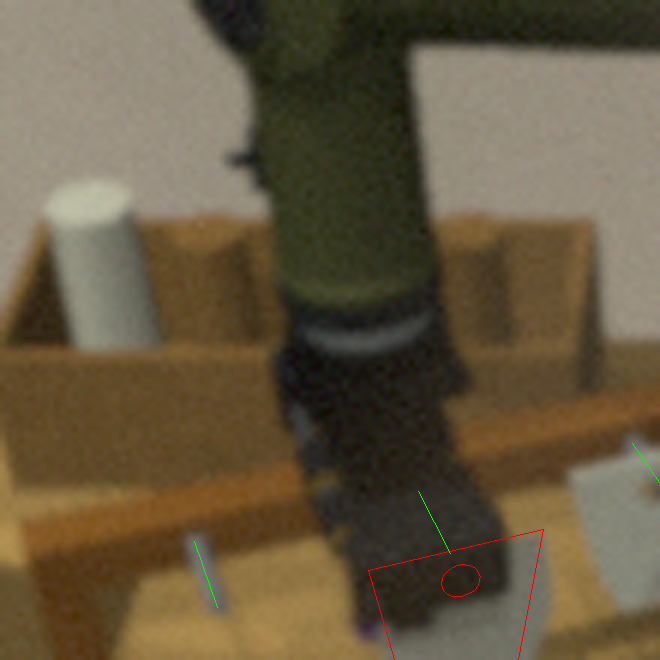

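Request:
jog_arm --pt "0 0 0 0.13 -0.02 0.99 0.5" --pt "0 0 0 0.13 -0.02 0.99 0.5" --pt "0 -0.1 0 0.13 -0.02 0.99 0.5" --pt "0 0 0 0.13 -0.01 0.99 0.5" --pt "0 0 0 0 0 0 0.5"

```text
time: 45.55
position: [0.5082, 0.2878, 0.1705]
tool_rot: [-0.285, 1.55, 0.289]
ft_force: [-0.0, 0.3, -0.7]
grip_width: 0.091
```

Request:
jog_arm --pt "0 -0.1 -0.1 0.13 -0.02 0.99 0.5" --pt "0 0 0 0.13 -0.01 0.99 0.5" --pt "0 0 0 0 0 0 0.5"

```text
time: 45.92
position: [0.5269, 0.2944, 0.168]
tool_rot: [-0.286, 1.548, 0.288]
ft_force: [-0.9, 0.5, -0.3]
grip_width: 0.088
```

Request:
jog_arm --pt "0 0 0 0.2 0 0 0.5" --pt "0 0 0 0.2 0 0 0.5" --pt "0 0 0 0 0 0 0.5"

```text
time: 46.3
position: [0.526, 0.2941, 0.164]
tool_rot: [-0.287, 1.548, 0.287]
ft_force: [-0.4, -0.5, -0.8]
grip_width: 0.091
```

Request:
jog_arm --pt "0 0 0 0.2 0 0 0.5" --pt "0 0 0 0.15 0 0 0.5" --pt "0 0 0 0 0 0 0.5"

```text
time: 46.68
position: [0.5264, 0.2943, 0.1616]
tool_rot: [-0.287, 1.547, 0.287]
ft_force: [-2.6, -0.9, 4.3]
grip_width: 0.094
```

Contact at the expected height. Releasing.

Request:
jog_arm --pt "0 0 0 -0.05 0 0 0.5" --pt "0 0 0 0 0 0 1.5" --pt "0 0 0 0 0 0 2.6" --pt "0 0 0 0 0 0 2.6" --pt "0 0 0 -2 0 0 2.6" --pt "0 0 0 -3 0 0 2.6" --pt "0 0 0 -3 0 0 2.6" --pt "0 0 0 -3 0 0 2.6"

```text
time: 47.68
position: [0.5259, 0.2945, 0.2738]
tool_rot: [-0.286, 1.546, 0.288]
ft_force: [0.5, -0.5, -1.4]
grip_width: 0.298
```

```bash
python3 w.py; python3 - <<'E'
from h import *
snap("side","19");snap("top","19");crop("side","19",150,140,320,260,4,"s19");crop("top","19",170,175,330,295,5,"t19")
# fin72, tilt
for tl in(12,-12):
    M=down(63,tl).as_matrix();print(tl,M[:,0].round(2))
E
```

```text
t 47.675 [525.9 294.5 273.8] ang 93.1 r 452.2 F [ 0.5 -0.5 -1.4] T [-0.02 -0.18 -0.01] 0.298 q [ 0.24  0.35 -1.01  1.5   0.3   1.44 -0.41]
12 [-0.19  0.09 -0.98]
-12 [ 0.19 -0.09 -0.98]
```

View pics/s19.png

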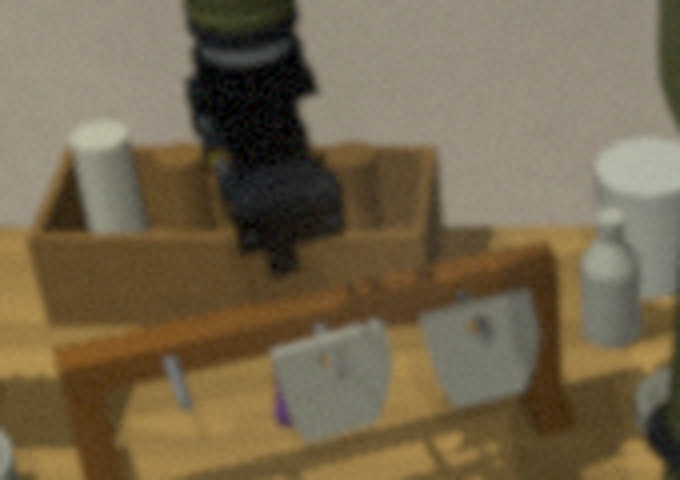

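View pics/t19.png

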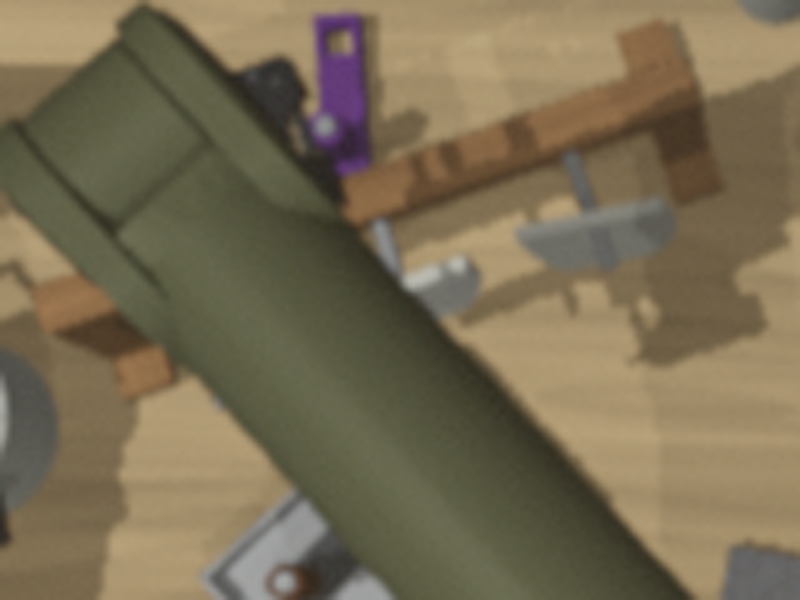

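```bash
python3 - <<'E'
from h import *
g=bx([[-84.5,73.5,98]])[0];print(g)
a=plan((480,-60,275),down(45),2.5,vmax=5,wmax=9)
b=plan((g[0],g[1],230),down(63,-12),2.5,start=a,n=5)
E
```

```text
[ 474.97825044 -203.14882324   98.        ]
8 rows: [[-3.0,0.1,0.0,-0.01,-3.94,-2.14,2.5],[-3.0,0.1,0.0,-0.01,-3.83,-2.35,2.5],[-3.0,0.1,0.0,-0.0,-3.7,-2.54,2.5],[-3.0,0.1,0.0,0.0,-3.56,-2.74,2.5],[-3.0,0.1,0.0,0.01,-3.41,-2.92,2.5],[-3.0,0.0,0.0,0.01,-3.25,-3.09,2.5],[-3.0,0.1,0.0,0.01,-3.09,-3.26,2.5],[-3.0,0.0,0.1,0.02,-2.91,-3.41,2.5]]
5 rows: [[-3.6,-0.4,-2.4,0.9,-1.95,-2.1,2.5],[-3.6,-0.4,-2.4,0.96,-1.78,-2.22,2.5],[-3.6,-0.3,-2.4,1.01,-1.6,-2.33,2.5],[-3.6,-0.4,-2.4,1.07,-1.4,-2.43,2.5],[-3.5,-0.3,-2.3,1.1,-1.2,-2.52,2.5]]
```

Request:
jog_arm --pt "-3 0.1 0 0 -3.94 -2.14 2.5" --pt "-3 0.1 0 0 -3.83 -2.35 2.5" --pt "-3 0.1 0 0 -3.7 -2.54 2.5" --pt "-3 0.1 0 0 -3.56 -2.74 2.5" --pt "-3 0.1 0 0 -3.41 -2.92 2.5" --pt "-3 0 0 0 -3.25 -3.1 2.5" --pt "-3 0.1 0 0 -3.1 -3.26 2.5" --pt "-3 0 0.1 0 -2.91 -3.41 2.5"

```text
time: 48.78
position: [0.4782, -0.0631, 0.2723]
tool_rot: [-0.617, 1.489, 0.615]
ft_force: [0.6, 0.1, -0.1]
grip_width: 0.285
```

Request:
jog_arm --pt "-3.6 -0.4 -2.4 0.9 -1.95 -2.1 2.5" --pt "-3.6 -0.4 -2.4 0.96 -1.78 -2.22 2.5" --pt "-3.6 -0.3 -2.4 1 -1.6 -2.33 2.5" --pt "-3.6 -0.4 -2.4 1.07 -1.4 -2.43 2.5" --pt "-3.5 -0.3 -2.3 1.1 -1.2 -2.52 2.5" --pt "0 0 0 0 0 0 2.5" --pt "0 0 0 0 0 0 2.5"

```text
time: 49.65
position: [0.4737, -0.2041, 0.2279]
tool_rot: [-0.983, 1.288, 0.696]
ft_force: [0.5, -0.5, -0.8]
grip_width: 0.287
```

```bash
python3 - <<'E'
from h import *
s=get_state();print(s["position"],np.round(s["joint_positions"],2),s["grip_width"])
g=bx([[-84.5,73.5,98]])[0]
plan(g,down(63,-12),2.5,n=5)
E
```

```text
[ 0.47372895 -0.20411699  0.22791667] [ 1.07 -0.1  -0.69  1.94 -0.05  1.08  1.5 ] 0.2873754581730358
5 rows: [[0.0,-0.1,-0.1,2.55,0.52,0.04,2.5],[0.0,-0.1,-0.0,2.54,0.52,0.04,2.5],[0.0,-0.1,-0.1,2.55,0.52,0.04,2.5],[0.0,-0.0,-0.0,2.54,0.52,0.03,2.5],[0.0,-0.1,-0.1,2.55,0.52,0.03,2.5]]
```

Request:
jog_arm --pt "0 -0.1 -0.1 2.55 0.52 0.04 2.5" --pt "0 -0.1 0 2.54 0.52 0.04 2.5" --pt "0 -0.1 -0.1 2.55 0.52 0.04 2.5" --pt "0 0 0 2.54 0.52 0.03 2.5" --pt "0 -0.1 -0.1 2.55 0.52 0.03 2.5" --pt "0 0 0 0 0 0 2.5" --pt "0 0 0 0 0 0 0.5" --pt "0 0 0 0 0 0 0.5" --pt "0 0 0 0 0 0 0.5" --pt "0 0 0 0 0 0 0.5"

```text
time: 50.9
position: [0.4753, -0.2046, 0.0986]
tool_rot: [-0.984, 1.279, 0.693]
ft_force: [-1.7, 0.7, 5.4]
grip_width: 0.092
```

```bash
python3 - <<'E'
from h import *
s=get_state();p=np.array(s["position"])*1000;print(p,s["grip_width"],s["ft_force"])
v=p[:2]-BOX[:2];c,q=np.cos(BOX[2]),np.sin(BOX[2]);print("box",c*v[0]+q*v[1],-q*v[0]+c*v[1])
r=R.from_rotvec(s["tool_rot"])
u=plan(p+[0,0,195],r,0.5,n=6)
t=rk([[-125,151.5,230]])[0];print(t)
m=plan((485,-40,275),r*R.from_rotvec([23,0,0],degrees=True),0.5,start=u,vmax=4)
E
```

```text
[ 475.27486674 -204.56030607   98.62065556] 0.09175723100217333 [-1.70968535  0.67386275  5.41027048]
box -83.59491314331245 72.37702057282354
6 rows: [[0.0,0.0,0.0,-3.18,-0.68,-0.0,0.5],[0.0,0.0,0.0,-3.18,-0.68,-0.0,0.5],[0.0,0.0,0.0,-3.18,-0.69,-0.0,0.5],[0.0,0.0,0.0,-3.17,-0.68,-0.0,0.5],[0.0,0.0,0.0,-3.18,-0.69,-0.0,0.5],[0.0,0.0,0.0,-3.17,-0.68,-0.0,0.5]]
[420.40970233 384.74144092 230.        ]
5 rows: [[4.6,-0.0,0.0,0.09,1.37,3.02,0.5],[4.6,-0.0,-0.0,0.08,1.61,2.9,0.5],[4.6,-0.0,-0.0,0.09,1.83,2.76,0.5],[4.6,-0.0,-0.0,0.08,2.05,2.61,0.5],[4.6,-0.0,0.0,0.09,2.25,2.43,0.5]]
```

```bash
python3 - <<'E'
from h import *
s=get_state();p=np.array(s["position"])*1000;r=R.from_rotvec(s["tool_rot"])
u=(p+[0,0,198],r)
t=rk([[-125,149.6,232]])[0];print(t)
m=plan((485,-30,285),down(40,-12),0.5,start=u,vmax=4)
m=plan((475,190,270),down(30,-12),0.5,start=m,vmax=4)
e=plan(t,down(21,-12),0.5,start=m,vmax=4)
E
```

```text
[421.09060144 382.96763811 232.        ]
5 rows: [[4.5,1.0,0.0,-0.07,1.43,3.2,0.5],[4.5,1.0,0.0,-0.13,1.67,3.08,0.5],[4.5,0.9,0.1,-0.18,1.91,2.93,0.5],[4.5,1.0,0.0,-0.22,2.14,2.77,0.5],[4.5,0.9,0.1,-0.26,2.35,2.59,0.5]]
6 rows: [[1.6,0.3,-0.0,-0.36,2.9,2.23,0.5],[1.6,0.4,-0.0,-0.37,2.97,2.14,0.5],[1.6,0.3,-0.0,-0.38,3.02,2.06,0.5],[1.7,0.4,-0.0,-0.4,3.08,1.97,0.5],[1.6,0.3,-0.0,-0.41,3.14,1.88,0.5],[1.7,0.4,-0.0,-0.42,3.19,1.78,0.5]]
6 rows: [[1.5,0.3,-0.0,-0.05,3.3,0.83,0.5],[1.5,0.3,-0.0,-0.05,3.31,0.74,0.5],[1.4,0.3,-0.0,-0.06,3.33,0.66,0.5],[1.5,0.3,-0.0,-0.06,3.35,0.57,0.5],[1.4,0.3,-0.0,-0.07,3.37,0.49,0.5],[1.5,0.3,-0.0,-0.06,3.37,0.4,0.5]]
```

Request:
jog_arm --pt "0 0 0 -1.5 -0.32 0 0.5" --pt "0 0 0 -3 -0.64 0 0.5" --pt "0 0 0 -4 -0.85 0 0.5" --pt "0 0 0 -4 -0.85 0 0.5" --pt "0 0 0 -4 -0.85 0 0.5" --pt "0 0 0 -3 -0.64 0 0.5" --pt "0 0 0 0 0 0 0.5"

```text
time: 51.78
position: [0.4756, -0.2046, 0.3001]
tool_rot: [-0.987, 1.278, 0.69]
ft_force: [-0.5, -0.0, -1.0]
grip_width: 0.088
```

Request:
jog_arm --pt "4.5 1 0 -0.07 1.43 3.2 0.5" --pt "4.5 1 0 -0.13 1.67 3.08 0.5" --pt "4.5 0.9 0.1 -0.18 1.91 2.93 0.5" --pt "4.5 1 0 -0.22 2.14 2.77 0.5" --pt "4.5 0.9 0.1 -0.26 2.35 2.59 0.5"

```text
time: 52.4
position: [0.4831, -0.0283, 0.2841]
tool_rot: [-0.691, 1.427, 0.384]
ft_force: [0.6, 0.3, 0.8]
grip_width: 0.087
```

Request:
jog_arm --pt "1.6 0.3 0 -0.36 2.9 2.23 0.5" --pt "1.6 0.4 0 -0.37 2.97 2.14 0.5" --pt "1.6 0.3 0 -0.38 3.02 2.06 0.5" --pt "1.7 0.4 0 -0.4 3.08 1.97 0.5" --pt "1.6 0.3 0 -0.41 3.14 1.88 0.5" --pt "1.7 0.4 0 -0.42 3.19 1.78 0.5"

```text
time: 53.15
position: [0.4746, 0.1882, 0.2697]
tool_rot: [-0.56, 1.476, 0.241]
ft_force: [0.2, -0.3, 0.2]
grip_width: 0.09
```

Request:
jog_arm --pt "1.5 0.3 0 -0.05 3.3 0.83 0.5" --pt "1.5 0.3 0 -0.05 3.31 0.74 0.5" --pt "1.4 0.3 0 -0.06 3.33 0.66 0.5" --pt "1.5 0.3 0 -0.06 3.35 0.57 0.5" --pt "1.4 0.3 0 -0.07 3.37 0.5 0.5" --pt "1.5 0.3 0 -0.06 3.37 0.4 0.5" --pt "0 0 0 0 0 0 0.5" --pt "0 0 0 0 0 0 0.5"

```text
time: 54.15
position: [0.4201, 0.3825, 0.2322]
tool_rot: [-0.446, 1.509, 0.125]
ft_force: [-0.3, 0.2, -0.3]
grip_width: 0.095
```

```bash
python3 w.py; python3 - <<'E'
from h import *
a=plan(rk([[-118,149.6,176.4]])[0],down(21,-12),0.5,n=4)
b=plan(rk([[-60,149.6,166.5]])[0],down(21,-12),0.5,start=a,n=6)
snap("side","20");crop("side","20",130,120,270,250,5,"s20")
E
```

```text
t 54.15 [420.1 382.5 232.2] ang 103.5 r 554.9 F [-0.3  0.2 -0.3] T [ 0.27 -0.06  0.02] 0.095 q [ 0.01  0.46 -1.18  1.58  0.57  1.55 -0.86]
4 rows: [[0.0,-0.0,-0.0,1.36,0.29,0.2,0.5],[0.0,-0.0,-0.0,1.37,0.29,0.21,0.5],[0.0,-0.0,-0.0,1.36,0.29,0.2,0.5],[0.0,-0.1,-0.1,1.37,0.29,0.21,0.5]]
6 rows: [[0.0,0.0,0.0,0.16,0.03,0.97,0.5],[0.0,0.0,0.0,0.16,0.04,0.97,0.5],[0.0,0.0,0.0,0.16,0.03,0.96,0.5],[0.0,0.0,0.0,0.16,0.04,0.97,0.5],[0.0,0.0,0.0,0.16,0.03,0.96,0.5],[0.0,0.0,0.0,0.17,0.04,0.97,0.5]]
```

View pics/s20.png

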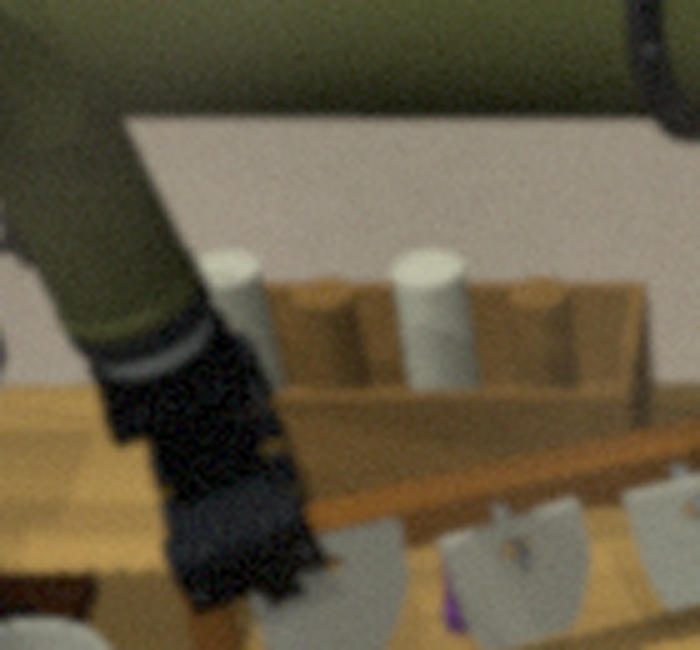

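```bash
python3 - <<'E'
from h import *
p=np.array(get_state()["position"])*1000
c,s=np.cos(RACK[2]),np.sin(RACK[2])
h=p+np.array([s*29.6,-c*29.6,-8.6]);print(h)
q=proj("side",h[None]/1000);print(q,(q+.5-[130,120])*5)
E
```

```text
[431.29071047 354.44605984 223.88017203]
[[194.97964574 231.73843343]] [[327.39822868 561.19216717]]
```

Request:
jog_arm --pt "0 0 0 1.36 0.29 0.2 0.5" --pt "0 0 0 1.37 0.29 0.21 0.5" --pt "0 0 0 1.36 0.29 0.2 0.5" --pt "0 -0.1 -0.1 1.37 0.29 0.21 0.5" --pt "0 0 0 0 0 0 0.5" --pt "0 0 0 0 0 0 0.5"

```text
time: 54.95
position: [0.4277, 0.3867, 0.1773]
tool_rot: [-0.446, 1.506, 0.125]
ft_force: [0.4, 1.2, -0.8]
grip_width: 0.089
```

```bash
python3 w.py; python3 - <<'E'
from h import *
b=plan(rk([[-60,149.6,166.5]])[0],down(21,-12),0.5,n=6)
snap("side","21");crop("side","21",130,140,270,270,5,"s21")
E
```

```text
t 54.95 [427.7 386.7 177.3] ang 102.7 r 557.3 F [ 0.4  1.2 -0.8] T [ 0.3  -0.01 -0.02] 0.089 q [-0.02  0.52 -1.14  1.63  0.62  1.47 -0.9 ]
6 rows: [[0.0,0.0,-0.0,0.18,0.02,0.96,0.5],[0.0,0.0,-0.0,0.18,0.02,0.96,0.5],[0.0,0.0,-0.0,0.18,0.02,0.96,0.5],[0.0,0.0,-0.0,0.18,0.02,0.96,0.5],[0.0,0.0,-0.0,0.18,0.02,0.96,0.5],[0.0,0.1,-0.1,0.19,0.01,0.95,0.5]]
```

View pics/s21.png

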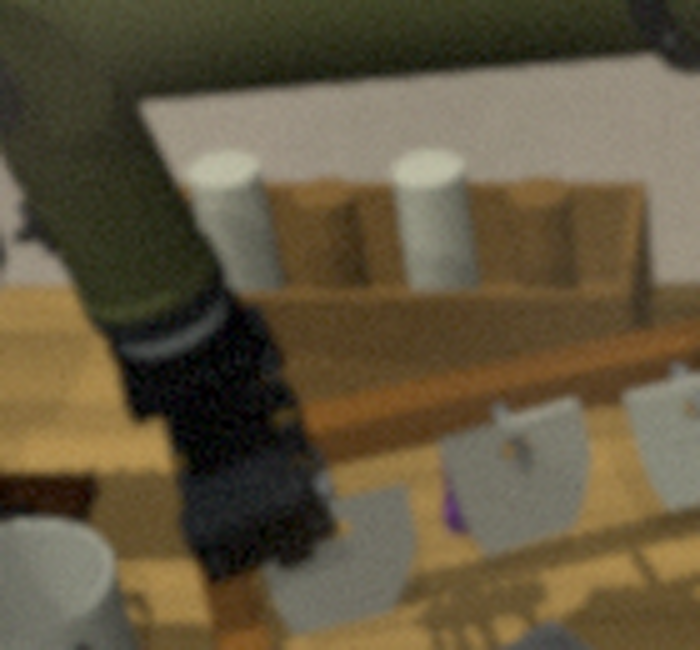

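Request:
jog_arm --pt "0 0 0 0.18 0.02 0.96 0.5" --pt "0 0 0 0.18 0.02 0.96 0.5" --pt "0 0 0 0.18 0.02 0.96 0.5" --pt "0 0 0 0.18 0.02 0.96 0.5" --pt "0 0 0 0 0 0 0.5"

```text
time: 55.62
position: [0.4646, 0.3994, 0.1694]
tool_rot: [-0.445, 1.507, 0.124]
ft_force: [-0.7, 0.1, -1.5]
grip_width: 0.091
```

Request:
jog_arm --pt "0 0 0 0.18 0.02 0.96 0.5" --pt "0 0 0 0.18 0.02 0.96 0.5" --pt "0 0 0 0 0 0 0.5"

```text
time: 56.0
position: [0.4828, 0.4059, 0.1659]
tool_rot: [-0.445, 1.507, 0.123]
ft_force: [-0.4, -0.4, -1.5]
grip_width: 0.091
```

Request:
jog_arm --pt "0 0 0 0.2 0.04 0 0.5" --pt "0 0 0 0.2 0.04 0 0.5" --pt "0 0 0 0 0 0 0.5"

```text
time: 56.38
position: [0.4817, 0.4061, 0.1627]
tool_rot: [-0.446, 1.506, 0.124]
ft_force: [-1.0, -1.4, 1.7]
grip_width: 0.087
```

Request:
jog_arm --pt "0 0 0 0.15 0.03 0 0.5" --pt "0 0 0 0 0 0 0.5"

```text
time: 56.62
position: [0.4818, 0.4061, 0.1623]
tool_rot: [-0.446, 1.505, 0.124]
ft_force: [-1.7, -0.9, 7.7]
grip_width: 0.091
```

```bash
python3 - <<'E'
from h import *
snap("side","22");crop("side","22",130,140,270,270,5,"s22")
E
```

```text
(no output)
```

View pics/s22.png

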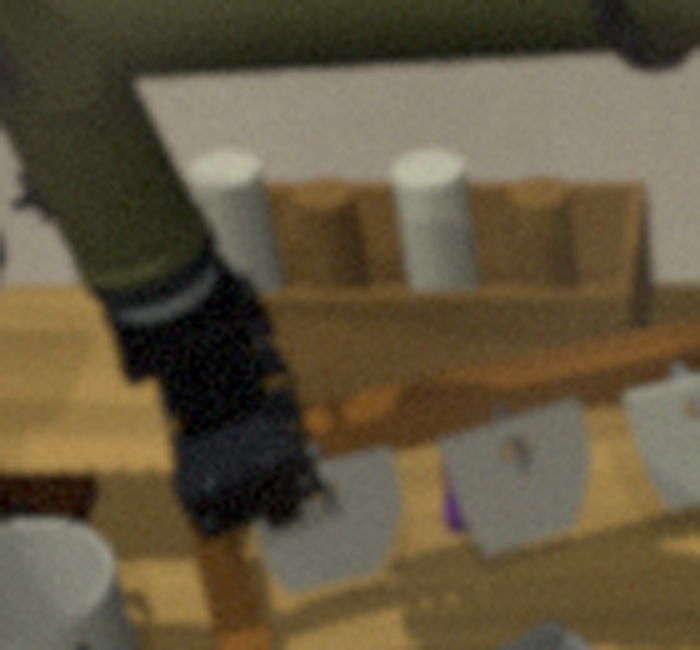

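The peg comes through the hole at about (325,490) in the crop, and there is contact. Releasing and backing up along the tool axis.

Request:
jog_arm --pt "0 0 0 -0.05 0 0 0.5" --pt "0 0 0 0 0 0 1.5" --pt "0 0 0 0 0 0 2.6" --pt "0 0 0 0 0 0 2.6" --pt "0 0 0 -2 0 0 2.6" --pt "0 0 0 -3 0 0 2.6" --pt "0 0 0 -3 0 0 2.6" --pt "0 0 0 -3 0 0 2.6"

```text
time: 57.68
position: [0.4733, 0.4281, 0.2713]
tool_rot: [-0.445, 1.505, 0.125]
ft_force: [-0.1, 0.2, -0.1]
grip_width: 0.298
```

```bash
python3 w.py; python3 - <<'E'
from h import *
snap("side","23")
a=plan((470,40,300),down(10),2.6,vmax=5,wmax=9)
b=plan((440,-250,300),down(10),2.6,start=a,vmax=5,wmax=9)
E
```

```text
t 57.675 [473.3 428.1 271.3] ang 97.5 r 590.1 F [-0.1  0.2 -0.1] T [ 0.28 -0.05 -0.04] 0.298 q [-0.14  0.57 -1.11  1.34  0.65  1.68 -0.83]
8 rows: [[1.4,0.2,1.5,0.61,-4.51,-1.79,2.6],[1.4,0.2,1.4,0.49,-4.56,-1.68,2.6],[1.4,0.2,1.5,0.39,-4.61,-1.56,2.6],[1.4,0.2,1.4,0.27,-4.66,-1.45,2.6],[1.4,0.2,1.5,0.16,-4.7,-1.33,2.6],[1.3,0.2,1.4,0.05,-4.74,-1.22,2.6],[1.4,0.2,1.5,-0.07,-4.76,-1.11,2.6],[1.3,0.2,1.4,-0.19,-4.78,-1.0,2.6]]
6 rows: [[0.0,-0.0,0.0,0.0,-4.67,-1.33,2.6],[0.0,-0.0,0.0,0.01,-4.67,-1.33,2.6],[0.0,-0.0,0.0,0.0,-4.67,-1.33,2.6],[0.0,-0.0,0.0,0.01,-4.68,-1.33,2.6],[0.0,-0.0,0.0,0.0,-4.67,-1.34,2.6],[0.0,-0.0,0.0,0.01,-4.68,-1.33,2.6]]
```

View pics/side23.png

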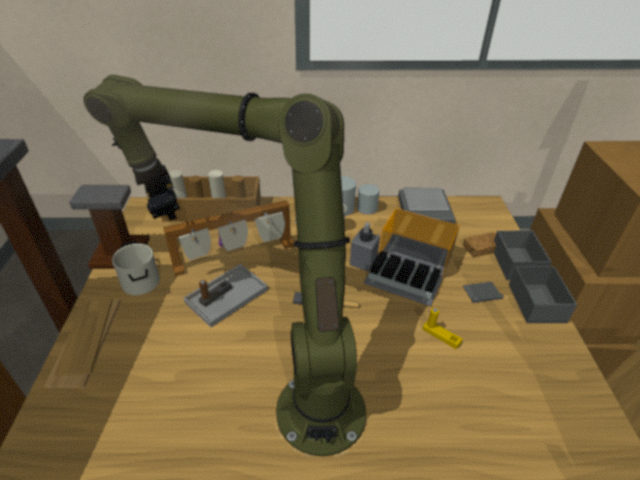

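Request:
jog_arm --pt "0 0 0 -4 0 0 2.6" --pt "1.4 0.2 1.5 0.6 -4.5 -1.8 2.6" --pt "1.4 0.2 1.4 0.5 -4.56 -1.7 2.6" --pt "1.4 0.2 1.5 0.4 -4.6 -1.56 2.6" --pt "1.4 0.2 1.4 0.3 -4.66 -1.45 2.6" --pt "1.4 0.2 1.5 0.2 -4.7 -1.33 2.6" --pt "1.3 0.2 1.4 0 -4.7 -1.2 2.6" --pt "1.4 0.2 1.5 0 -4.7 -1.1 2.6" --pt "1.3 0.2 1.4 0 -4.7 -1 2.6"

```text
time: 58.85
position: [0.4665, 0.0456, 0.3333]
tool_rot: [-0.143, 1.569, 0.128]
ft_force: [0.8, -1.0, -0.6]
grip_width: 0.303
```

Request:
jog_arm --pt "0 0 0 0 -4.5 -0.8 2.6" --pt "0 0 0 0 -4.5 -0.8 2.6" --pt "0 0 0 0 -4.5 -0.8 2.6" --pt "0 0 0 0 -4.5 -0.8 2.6" --pt "0 0 0 0 -4.5 -0.8 2.6" --pt "0 0 0 0 0 0 2.6" --pt "0 0 0 0 0 0 2.6" --pt "0 0 0 0 0 0 2.6" --pt "0 0 0 0 0 0 2.6"

```text
time: 59.98
position: [0.4663, -0.1806, 0.3339]
tool_rot: [-0.144, 1.571, 0.132]
ft_force: [0.9, 0.6, 0.1]
grip_width: 0.3
```

```bash
python3 w.py; python3 - <<'E'
from h import *
snap("side","24");snap("top","24");crop("side","24",150,180,320,320,4,"s24")
E
```

```text
t 59.975 [ 466.3 -180.6  333.9] ang -164.3 r 87.0 F [0.9 0.6 0.1] T [ 0.01 -0.08  0.01] 0.3 q [ 1.2  -0.   -0.87  1.64  0.01  1.51  0.5 ]
```

View pics/s24.png

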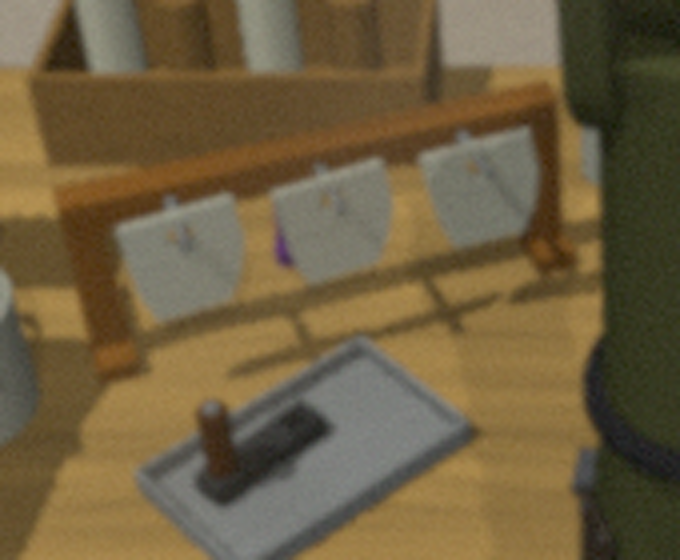

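View pics/top24.png

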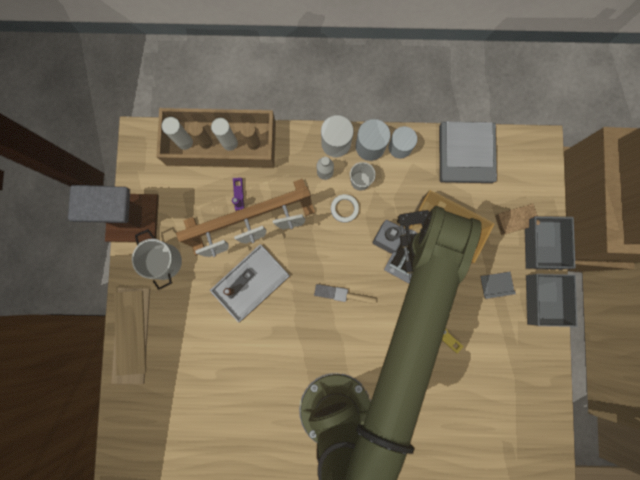

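```bash
python3 - <<'E'
from h import *
def prof(n,t,ys,xs):
    im=cv2.cvtColor(cv2.imread(f"pics/{n}{t}.png"),cv2.COLOR_BGR2GRAY).astype(np.float32);acc=0
    for y in ys:
        q=proj(n,bx(np.c_[xs,0*xs+y,0*xs+20])/1000).astype(np.float32)
        acc=acc+cv2.remap(im,q[:,:1],q[:,1:],cv2.INTER_LINEAR).ravel()
    return (acc/len(ys))
a=np.arange(-20,40,.25)
def cross(n,t,ys,x,th):
    p=prof(n,t,ys,x);i=np.where((p[:-1]>th)&(p[1:]<=th))[0];return x[i]
for t,x in(("0",a),("7",a-118),("11",a-118)): print("top",t,[cross("top",t,[y],x,85) for y in(60,50,85,95)])
for t,x in(("1",a),("7",a-118),("11",a-118),("23",a-118)): print("side",t,[cross("side",t,[y],x,65) for y in(-55,-90,-48)])
E
```

```text
top 0 [array([12.75]), array([13.]), array([13.]), array([11.25])]
top 7 [array([-105.5]), array([-105.25]), array([-104.75]), array([-104.75])]
top 11 [array([-105.5]), array([-105.]), array([-104.5]), array([-104.5])]
side 1 [array([20.5]), array([21.25]), array([21.25])]
side 7 [array([-98.75]), array([-98.75]), array([-98.75])]
side 11 [array([-98.]), array([-97.75]), array([-97.75])]
side 23 [array([-101.75]), array([-98.5]), array([-102.25])]
```

```bash
python3 - <<'E'
from h import *
crop("top","11",372,212,412,252,15,"sh")
E
```

```text
(no output)
```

View pics/sh.png

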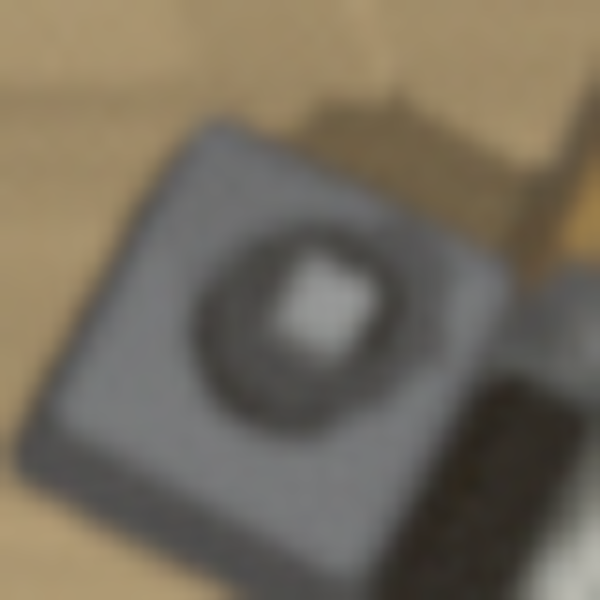

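The shaft's square is lined up with the gearbox again, so it made a whole number of turns and reached the stop. Handing in.

```bash
python3 -c "
from bench import *
print(close_job())"
```

```text
the job is handed in; nothing more can be done
None
```

The job is handed in: the carriage is out at its stop, the crank is in the tray and all three fins hang on the rack, one to a peg. It took about 60 s of the 200 s allowed.

**What I did:** I fitted the dark steel crank (not the purple or yellow ones) and wound it clockwise to the hard stop. I then laid it flat in the metal tray and hung the fins from slots -24, +24 and +72 on pegs 0, 1 and 2. Slot -72 was empty.

**Last checks:**
- **Carriage:** it moved 118 mm by the top camera and about 119 mm by the side camera. The side view after the crank came off disagreed by up to about 1 mm. Both fit the stop, because the shaft did not start at exactly zero. A picture taken after the crank came off showed the shaft's square lined up with the gearbox, as expected at four full turns.
- **Fins and crank:** the final pictures show a peg through each fin's hole and the crank flat inside the tray. The first fin hangs slightly twisted on peg 0.
- **Other things:** nothing else looks moved, and the arm is clear of everything.

**What did not go smoothly:**
- **Crank removal:** the crank jammed on the shaft as I lifted it off, with a force of about 45 N. It slipped roughly 14 mm in the grip.
- **Tray contact:** because of that slip, the crank touched the tray floor early, with about 31 N, and I eased off before letting go.

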